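Fit the strip-cutting insert into a mandoline slicer

ROBOT

A 6-joint arm with a two-finger parallel gripper is mounted at the origin on a cart in front of the work surface, level with it; the furniture and walls round the work are solid. World frame = base frame: x ahead of the robot, y to its left, z up, the work surface at z = 0. Lengths are in m, angles in rad, forces in N, time in s.
With the tool pointing down it reaches from about 0.375 to 0.9 m from the base axis. Payload 3.1 kg.
Tool frame: the origin (TCP) lies at the very end of the fingers, on their centre line; the grasp point (between the pads) lies 19 mm behind it; z points along the fingers, y is the direction in which the jaws open and shut (so a half turn about z gives the same grasp; the last joint's range is limited). The gripper opens to 87 mm and grips with 3 to 60 N. Pads are 19 mm wide; open, the fingers measure 117 mm over their backs; the gripper's body (75 mm by 190 mm) begins 51 mm behind the grasp point.
Start: joints at [-1.403, 0.527, 1.433, -0, 1.181, -0.178], TCP at [0.212, -0.588, 0.223] pointing down, gripper open.
Joint ranges: [-3.08, 3.08], [-0.75, 2.2], [0.22, 2.44], [-1.43, 4.57], [0, 2.65], [-2.85, 2.85]. Speed limits (rad/s): [2.79, 2.79, 3.14, 3.14, 3.14, 3.14].

INTERFACE

Orientations are given as a unit quaternion [x, y, z, w].
In Python, from rig import robot gives the robot as it stands. The module is installed in compiled form; this text tells all that it offers.
- The arm moves only by the tool send_rows, never from a script. Its argument "deltas" is a list of rows, each an object of numbers: "tx", "ty", "tz": the shift along the tool's x, y, z in cm; "rx", "ry", "rz": the turn, a rotation vector about the tool's x, y, z in rad. A call has 1 to 5 rows; each row is the pose to reach, as a shift and turn from the pose commanded when the call began, along the tool's axes at that moment; what a row does not reach only later rows make up. A row lasts 1/12 s, in which the tool goes at most 41.7 mm and 7.16 degrees, less where a joint would pass 70% of its speed; a pose out of reach is approached as far as the arm can. A call with a gripper value outside its range is refused whole. "claw" is the finger opening in cm, from 0 to 8.7, set as the call begins (left out, the last holds). The fingers move at their own pace and stop on an object; "squeeze" is the grip in N (left out, the last holds). Time passes only in rows, so rows that repeat a pose let the fingers close. It gives the time, the measured TCP pose, the force and the opening at its end, in the units of the state.
- robot.get_obs(): the state, without advancing time (a new reading comes with each control period).
- robot.camera(name): name is "scene" or "top" or "wrist"; returns a dict with "color" (420x560x3 uint8, red, green, blue), "z_map" (420x560 float32, m along the optical axis (not along the pixel's ray), 0 where there is no reading), "intrinsics" (3x3 intrinsics, pixels), "R" (3x3) and "t" (3): a world point X has camera coordinates R X + t; the wrist camera has in their place "tool_from_camera" (4x4, takes a point from camera to tool coordinates, whose origin is the TCP and whose axes are the flange's). Camera axes: x right, y down, z forward; pixel columns grow to the right and rows downward; lengths in m; the calibration is good to about 2 mm. A picture is of the moment at which its call begins: read the wrist's pose just before it.
- robot.hand_in(): hands the job in, once; it reports no verdict.
Trained networks look in the newest picture that a camera, given by its name, has taken for a name from the list of things; names that differ only in an ending like _2 or _b are one class to them, and where a whole thing is asked for, a point or a joint stands for the part that bears it (a point fixed in the world has none). Each returns a list of dicts, best first, with "p" (0 to 1); they miss things now and then, are a little off and sometimes report something else, mostly with a low value. They report only what shows in the picture. A call takes as long as a camera call.
- robot.outline_of(label, camera): "pixels" (420x560 bool, what is visible of it) and "xy" ([column, row] in pixels, amid what is visible of it).
- robot.tip_of(label, camera): "xy" ([column, row] in pixels: a listed point, or the origin of a listed thing).
The state is a dict: "time": time; "q": joint angles; "joint_velocities": joint speeds; "joint_torque": joint torques, N m; "position": TCP position; "tool_rot": TCP orientation; "ft_force": force on the tool from outside, world axes, zero at the start; "moment": the same for the moment, N m; "grip_width": finger opening in m.
Only numpy, scipy, OpenCV 4.12 (cv2) and the standard library are available. Lean on these libraries where they do the work, as an engineer would, in place of code of your own. Each camera call takes 0.05 s, during which the arm holds its last target.

TASK

Set the slicer up for cutting strips: take the loose insert that has the row of teeth and slide it nose first along the ledges of the slicer's bed, its two runners into the low slots under the keeper bars and the blade, until it is fully home and flat and the spring catch has snapped up behind its tail; then let go of it. The bed may be set higher or lower, so feel for it. Do not force the insert, and leave the toothless one and the things standing around where they are.

Things in the scene. Friction and masses are not known exactly. Their poses are not given: they have to be found in the camera images.
- slicer: White mandoline slicer, fixed to the worktop by suction feet, 275 x 121 x 34 mm. Origin: centre of its underside, z up; x = the way an insert goes in, from the open mouth (x -130 mm) to the black handle loop (142). At the start x points to the robot's left (+y), up to 7 deg off. Side rails x -100 to 100, inner faces y +-42.5 (1.5 mm play a side), tops z 33 with 4 mm chamfers inside.
- mouth (a point): Inner end of the slicer's open mouth: x -100, y 0, z 27 mm in its frame. Inside each rail a level ledge (y 28.5 to 42.5) runs from here to x 60; between them the bed is open. Its height is set by the thickness knob, differs at each start and is not measured: ledge tops anywhere from z 8 to 16. Outward, to x -122, the ledges ramp down 5 mm and the rails flare to y +-47.
- blade_edge (a point): Middle of the fixed blade's edge: x 20, y 0, z 27 mm in the slicer's frame; blade and beam cross over the bed from x 20 to 46. Under them a flat keeper bar lies over each ledge (x 17 to 41, 2.5 mm thick), which rises and sinks with the ledges: it leaves a slot 7.5 mm high above the ledge for the 6 mm runners.
- stop (a point): Above the end stops of the ledges: x 60, y 0, z 27 mm in the slicer's frame. The insert is home when its nose rests against the stops, its nose point straight below this one.
- catch (a joint): Spring catch in the mouth, moving with the ledges: grey plastic tongue 22 mm wide, hinged at the slicer's x -125 mm, sloping up inwards to its tip at x -92. 0 = up, tip 3.5 mm above the ledges; grows (rad) as an insert over it presses it down: 0.11 = tip level with them, about 3 N on the tip. It springs up by itself once the tail is past; a home insert has 2 mm of play before it.
- comb_insert: The wanted insert: grey plastic plate 150 x 82 mm, lying flat to the left or right of the slicer, pointing as the slicer does within 19 deg. Origin: underside, centre line; x to the nose, z up. Deck x -55 (tail) to 50, 6 mm thick; two runners (y 29 to 41 either side) go on to x 95. Nine steel teeth, up to 17 mm above the underside, across the deck at x 45. 0.13 to 0.22 kg, balance near x 0.
- comb_insert_nose (a point): Nose of the toothed insert: between the two runner tips, on the underside (its x 95 mm, z 0). The runners are 12 mm wide and 6 mm thick; their last 4 mm are thinned to 5 mm (z 0.5 to 5.5) as a lead-in.
- comb_insert_grip (a point): Point in the toothed insert's upright thumb grip: its x -42, y 0, z 22 mm. The grip is 12 mm thick along x, 44 mm wide along y, and stands on the deck from z 6 to z 32; 7 mm of deck lie behind it.
- plain_insert: The other insert: the same plate, runners, thumb grip and origin, but smooth, without teeth; not wanted. It lies on the other side of the slicer; the two swap places from start to start.
- soap_dish: White soap dish with yellow soap, 88 x 123 x 27 mm, origin under its centre.
- white_tub: White rectangular plastic tub, 88 x 131 x 42 mm, origin under its centre.
- spice_jar: Glass spice jar with a dark lid, 44 mm across, 96 mm high, origin under its centre.

How it is judged:
By the outcome, as a careful person would: the job done as asked, in the order asked, and still so for the second after the job is handed in, with the robot touching nothing.
It also fails if it takes over 42 s, if anything falls off the work surface, if the arm or the gripper's body presses on something with over 40 N, if the wrist force passes 120 N, or if a joint passes its speed limit or range.

## Working session

There is one attempt and no reset: what is moved stays moved. The work goes in short steps, Python scripts to look and compute and a tool call to move; the robot and the scene stay as the last step left them, time stands still between calls to the robot, and variables do not carry over. Pictures are saved under pics/ and viewed, and the job is handed in when it is done.

Besides the shell and the picture viewer there is one more tool, called after ">>>" as name(argument=value, ...) on one line, values as JSON. send_rows: Moves the arm, as the interface text tells. Its arguments: {"type":"object","properties":{"deltas":{"type":"array","items":{"type":"object","properties":{"tx":{"type":"number"},"ty":{"type":"number"},"tz":{"type":"number"},"rx":{"type":"number"},"ry":{"type":"number"},"rz":{"type":"number"}}}},"claw":{"type":"number"},"squeeze":{"type":"number"}},"required":["deltas"]}

```bash
mkdir -p pics; ls
python3 - <<'E'
from rig import robot
import cv2,numpy as np
o=robot.get_obs(); print({k:np.round(v,4) for k,v in o.items()})
for n in ["scene","top"]:
    c=robot.camera(n); cv2.imwrite(f"pics/{n}0.png",c["color"][:,:,::-1])
    print(n,c["intrinsics"].round(1).tolist(),c["R"].round(3).tolist(),c["t"].round(3).tolist())
    for l in ["slicer","mouth","blade_edge","stop","comb_insert","comb_insert_nose","comb_insert_grip","plain_insert","soap_dish","white_tub","spice_jar","catch"]:
        r=robot.tip_of(l,n)
        print(l,[(np.round(a["xy"],1).tolist(),round(a["p"],2)) for a in r[:3]])
E
```

```text
pics
{'time': np.float64(0.0), 'q': array([-1.4035e+00,  5.2850e-01,  1.4339e+00, -1.0000e-04,  1.1814e+00,
       -1.7850e-01]), 'joint_velocities': array([-0.0004,  0.0007,  0.0014, -0.0006, -0.0005,  0.0006]), 'joint_torque': array([ 8.00000e-04, -4.40034e+01, -1.76593e+01,  6.34000e-02,
        5.81000e-02, -2.00000e-04]), 'position': array([ 0.2117, -0.5873,  0.2216]), 'tool_rot': array([ 0.9851,  0.1721, -0.    , -0.0011]), 'ft_force': array([ 0.47  , -0.144 ,  0.3306]), 'moment': array([-0.0235, -0.0419,  0.0158]), 'grip_width': np.float64(0.0871)}
scene [[393.3, 0.0, 286.2], [0.0, 393.3, 211.3], [0.0, 0.0, 1.0]] [[0.728, -0.686, -0.002], [-0.298, -0.314, -0.901], [0.617, 0.657, -0.433]] [-0.446, 0.166, 1.234]
slicer [([267.7, 222.1], 0.58)]
mouth [([292.1, 221.5], 0.94)]
blade_edge [([268.2, 212.8], 0.57)]
stop []
comb_insert []
comb_insert_nose [([200.6, 193.1], 0.82)]
comb_insert_grip [([222.8, 196.5], 0.54)]
plain_insert [([340.3, 254.6], 0.59)]
soap_dish [([238.9, 183.6], 0.55)]
white_tub [([390.0, 293.5], 0.63), ([203.3, 193.3], 0.41)]
spice_jar [([403.5, 272.8], 0.75)]Traceback (most recent call last):
  File "<stdin>", line 8, in <module>
ValueError: it knows: blade_edge, comb_insert, comb_insert_grip, comb_insert_nose, mouth, plain_insert, slicer, soap_dish, spice_jar, stop, white_tub
```

```bash
cat > h.py <<'E'
from rig import robot
import cv2,numpy as np
from scipy.spatial.transform import Rotation as Rn
def ray(c,uv):
    K=c["intrinsics"]; d=np.array([(uv[0]-K[0,2])/K[0,0],(uv[1]-K[1,2])/K[1,1],1.])
    R=c["R"]; return -R.T@c["t"], R.T@d
def atz(c,uv,z):
    o,d=ray(c,uv); return o+d*((z-o[2])/d[2])
def cloud(c):
    K=c["intrinsics"]; Z=c["z_map"]; v,u=np.mgrid[0:420,0:560]
    P=np.stack([(u-K[0,2])/K[0,0]*Z,(v-K[1,2])/K[1,1]*Z,Z],-1)
    return (P-c["t"])@c["R"]
E
python3 - <<'E'
from h import *
n="top"
c=robot.camera(n); cv2.imwrite(f"pics/{n}1.png",c["color"][:,:,::-1]); np.savez("top.npz",**c)
print(n,c["intrinsics"].round(1).tolist(),c["R"].round(3).tolist(),c["t"].round(3).tolist())
zz=dict(slicer=0,mouth=.027,blade_edge=.027,stop=.027,comb_insert=0,comb_insert_nose=0,comb_insert_grip=.022,plain_insert=0,soap_dish=0,white_tub=0,spice_jar=0)
for l in zz:
        r=robot.tip_of(l,n)
        print(l,[(np.round(a["xy"],1).tolist(),round(a["p"],2),atz(c,a["xy"],zz[l]).round(4).tolist()) for a in r[:3]])
E
```

```text
top [[485.2, 0.0, 275.4], [0.0, 485.2, 213.3], [0.0, 0.0, 1.0]] [[0.013, -1.0, 0.017], [-0.993, -0.015, -0.119], [0.12, -0.016, -0.993]] [-0.147, 0.549, 1.592]
slicer [([247.4, 235.6], 0.76, [0.4773, -0.0463, 0.0])]
mouth [([278.1, 230.3], 0.63, [0.4945, -0.1499, 0.027])]
blade_edge [([239.7, 231.9], 0.64, [0.4873, -0.0214, 0.027]), ([413.0, 252.1], 0.55, [0.4278, -0.6029, 0.027])]
stop [([231.6, 234.3], 0.79, [0.4789, 0.0055, 0.027]), ([407.3, 220.1], 0.25, [0.5354, -0.5858, 0.027])]
comb_insert [([150.9, 240.8], 0.9, [0.455, 0.2797, 0.0])]
comb_insert_nose [([122.9, 240.8], 0.89, [0.4537, 0.3739, 0.0])]
comb_insert_grip [([163.0, 239.3], 0.98, [0.4592, 0.2344, 0.022]), ([275.3, 229.0], 0.52, [0.4992, -0.1405, 0.022])]
plain_insert [([350.4, 232.8], 0.83, [0.4918, -0.3975, 0.0])]
soap_dish [([141.6, 194.1], 0.95, [0.6144, 0.3183, 0.0])]
white_tub [([413.4, 252.2], 0.76, [0.4287, -0.6124, 0.0]), ([142.8, 193.8], 0.69, [0.6155, 0.3143, 0.0]), ([122.3, 241.8], 0.22, [0.4503, 0.3758, 0.0])]
spice_jar [([408.1, 221.3], 0.54, [0.5342, -0.5963, 0.0])]
```

View pics/scene0.png

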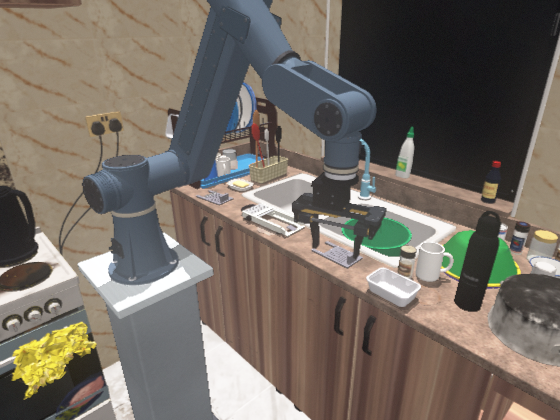

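Run:
```python
import cv2
a=cv2.imread("pics/top1.png"); cv2.imwrite("pics/top1c.png",cv2.resize(a[180:300,80:300],None,fx=3.6,fy=3.6,interpolation=cv2.INTER_CUBIC))
```

```text
(no output)
```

View pics/top1.png

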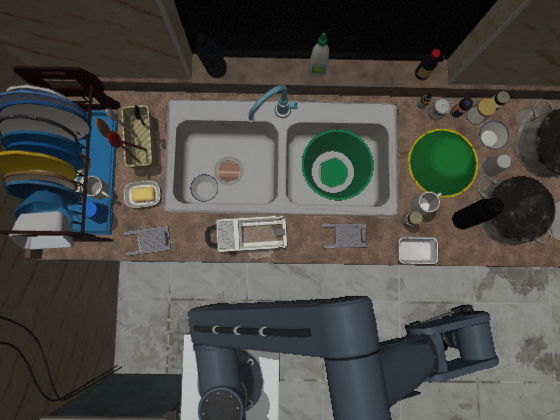

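View pics/top1c.png

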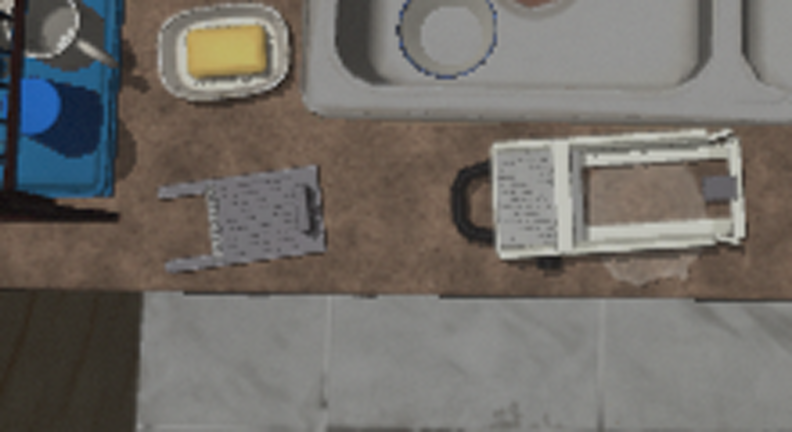

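```bash
cat > to.py <<'E'
# usage: to.py x y z yaw(deg of tool x)  -> delta in tool axes (cm, rad)
import sys
from h import *
o=robot.get_obs(); x,y,z,a=map(float,sys.argv[1:5])
R=Rn.from_quat(o["tool_rot"]); 
T=Rn.from_euler('z',a,degrees=True)*Rn.from_quat([1,0,0,0])
d=R.inv().apply(np.array([x,y,z])-o["position"])*100
print("t",o["time"],"pos",o["position"].round(4),"d",d.round(2),"rot",(R.inv()*T).as_rotvec().round(3),"F",o["ft_force"].round(1),"g",o["grip_width"].round(4))
E
python3 to.py 0.42 -0.35 0.24 5.7
python3 - <<'E'
from h import *
c=robot.camera("wrist"); cv2.imwrite("pics/w0.png",c["color"][:,:,::-1]); print(c["tool_from_camera"].round(3),c["intrinsics"])
E
```

```text
[[-0.    -0.964 -0.265  0.072]
 [ 1.    -0.    -0.001 -0.001]
 [ 0.001 -0.265  0.964 -0.163]
 [ 0.     0.     0.     1.   ]] [[330.82295016   0.         270.64399469]
 [  0.         330.82295016 209.71136797]
 [  0.           0.           1.        ]]Traceback (most recent call last):
  File "to.py", line 8, in <module>
    print("t",o["time"],"pos",o["position"].round(4),"d",d.round(2),"rot",(R.inv()*T).as_rotvec().round(3),"F",o["ft_force"].round(1),"g",o["grip_width"].round(4))
                                                                                                                                          ^^^^^^^^^^^^^^^^^^^^^
AttributeError: 'float' object has no attribute 'round'
```

View pics/w0.png

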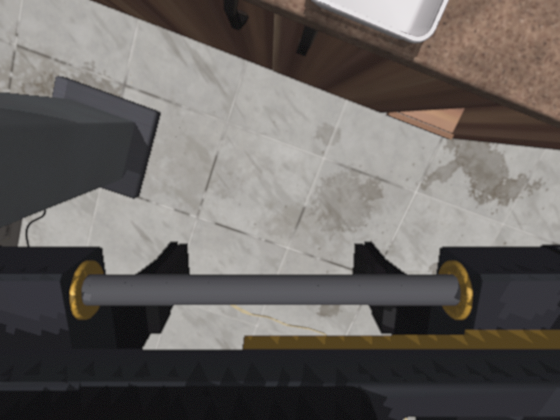

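```bash
sed -i 's/o\["grip_width"\].round(4)/round(o["grip_width"],4)/' to.py; python3 to.py 0.42 -0.35 0.24 5.7
```

```text
t 1.25 pos [ 0.2119 -0.588   0.2225] d [ 27.65 -15.33  -1.75] rot [-0.     0.     0.246] F [-0.4 -0.7 -0. ] g 0.0872
```

>>> send_rows(deltas=[{"tx": 4, "ty": -2, "tz": -0.5, "rz": 0.06}, {"tx": 8, "ty": -4.2, "tz": -1, "rz": 0.12}, {"tx": 11.5, "ty": -6.2, "tz": -1.5, "rz": 0.18}, {"tx": 15, "ty": -8.2, "tz": -1.7, "rz": 0.246}, {"tx": 18.5, "ty": -10.2, "tz": -1.7, "rz": 0.246}])

```text
schema error: expected keys tx, ty, tz, rx, ry, rz
```

```bash
python3 to.py 0.44 -0.15 0.24 5.7
```

```text
t 1.25 pos [ 0.2119 -0.588   0.2225] d [ 36.31 -33.47  -1.75] rot [-0.     0.     0.246] F [-0.4 -0.7 -0. ] g 0.0872
```

>>> send_rows(deltas=[{"tx": 4, "ty": -2, "tz": -0.5, "rx": 0, "ry": 0, "rz": 0.06}, {"tx": 8, "ty": -4.2, "tz": -1, "rx": 0, "ry": 0, "rz": 0.12}, {"tx": 11.5, "ty": -6.2, "tz": -1.5, "rx": 0, "ry": 0, "rz": 0.18}, {"tx": 15, "ty": -8.2, "tz": -1.7, "rx": 0, "ry": 0, "rz": 0.246}, {"tx": 18.5, "ty": -10.2, "tz": -1.7, "rx": 0, "ry": 0, "rz": 0.246}])

```text
time: 1.67
position: [0.3499, -0.4312, 0.2403]
tool_rot: [0.999, 0.048, 0.0, 0.001]
ft_force: [1.6, -0.3, 0.8]
grip_width: 0.0871
```

```bash
python3 to.py 0.42 0.0 0.24 5.7
```

```text
t 1.6667 pos [ 0.3499 -0.4312  0.2403] d [ 1.114e+01 -4.225e+01 -3.000e-02] rot [ 0.001 -0.001 -0.003] F [ 1.6 -0.3  0.8] g 0.0871
```

>>> send_rows(deltas=[{"tx": 1.9, "ty": -3.6, "tz": 0, "rx": 0, "ry": 0, "rz": 0}, {"tx": 3.8, "ty": -7.2, "tz": 0, "rx": 0, "ry": 0, "rz": 0}, {"tx": 5.7, "ty": -10.8, "tz": 0, "rx": 0, "ry": 0, "rz": 0}, {"tx": 7.6, "ty": -14.4, "tz": 0, "rx": 0, "ry": 0, "rz": 0}, {"tx": 9.4, "ty": -18, "tz": 0, "rx": 0, "ry": 0, "rz": 0}])

```text
time: 2.08
position: [0.425, -0.242, 0.2398]
tool_rot: [0.999, 0.05, 0.0, 0.0]
ft_force: [0.4, -0.6, 1.3]
grip_width: 0.087
```

>>> send_rows(deltas=[{"tx": 1.9, "ty": -3.6, "tz": 0, "rx": 0, "ry": 0, "rz": 0}, {"tx": 3.8, "ty": -7.2, "tz": 0, "rx": 0, "ry": 0, "rz": 0}, {"tx": 5.7, "ty": -10.8, "tz": 0, "rx": 0, "ry": 0, "rz": 0}, {"tx": 7.6, "ty": -14.4, "tz": 0, "rx": 0, "ry": 0, "rz": 0}, {"tx": 9.0, "ty": -17.5, "tz": 0, "rx": 0, "ry": 0, "rz": 0}])

```text
time: 2.5
position: [0.4975, -0.0582, 0.2399]
tool_rot: [0.999, 0.05, 0.001, 0.0]
ft_force: [-0.0, 0.7, 0.5]
grip_width: 0.0867
```

>>> send_rows(deltas=[{"tx": 0, "ty": 0, "tz": 0, "rx": 0, "ry": 0, "rz": 0}, {"tx": 0, "ty": 0, "tz": 0, "rx": 0, "ry": 0, "rz": 0}])

```text
time: 2.67
position: [0.4968, -0.059, 0.2396]
tool_rot: [0.999, 0.052, 0.0, 0.0]
ft_force: [0.7, -0.3, 0.1]
grip_width: 0.0875
```

```bash
cat > wl.py <<'E'
from h import *
import sys
tag=sys.argv[1]; o=robot.get_obs(); c=robot.camera("wrist")
cv2.imwrite(f"pics/{tag}.png",c["color"][:,:,::-1])
W=np.eye(4); W[:3,:3]=Rn.from_quat(o["tool_rot"]).as_matrix(); W[:3,3]=o["position"]
M=np.linalg.inv(W@c["tool_from_camera"]); c["R"]=M[:3,:3]; c["t"]=M[:3,3]
np.savez(tag+".npz",**c)
zz=dict(slicer=0,mouth=.027,blade_edge=.027,stop=.027,comb_insert=0,comb_insert_nose=0,comb_insert_grip=.022)
print(o["time"],o["position"],np.abs(o["joint_velocities"]).max())
for l in sys.argv[2:]:
    r=robot.tip_of(l,"wrist")
    print(l,[(np.round(a["xy"],1).tolist(),round(a["p"],2),atz(c,a["xy"],zz[l]).round(4).tolist()) for a in r[:2]])
E
python3 wl.py w1 slicer mouth blade_edge stop; python3 to.py 0.46 .234 .24 6
```

```text
2.6667 [ 0.49683001 -0.05899351  0.23962224] 0.05753127624368565
slicer []
mouth [([348.1, 192.9], 0.74, [0.495, -0.1488, 0.027])]
blade_edge [([239.6, 192.1], 0.64, [0.4829, -0.0235, 0.027])]
stop [([208.3, 194.1], 0.7, [0.4768, 0.0125, 0.027])]
t 2.9167 pos [ 0.4963 -0.0621  0.2396] d [ -0.73 -29.82  -0.05] rot [ 0.     0.    -0.007] F [-0.   0.2 -0.1] g 0.087
```

View pics/w1.png

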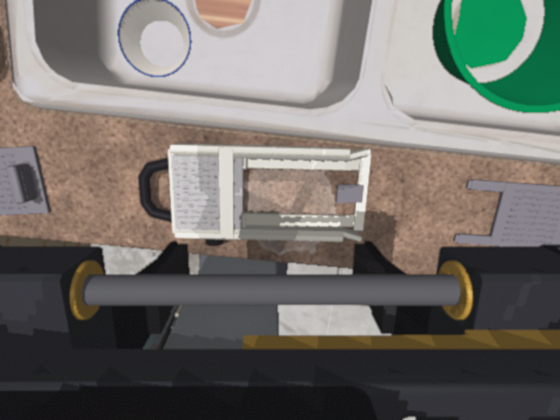

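```bash
cat > sl.py <<'E'
from h import *
import sys
for tag in sys.argv[1:]:
    c=dict(np.load(tag+".npz")); P=cloud(c); ok=(c["z_map"]>0)
    m=np.array([.495,-.149]);  s=np.array([.4768,.0100])
    X=P[ok]; 
    sel=(abs(X[:,0]-.487)<.085)&(abs(X[:,1]+.06)<.17)&(X[:,2]>.026)&(X[:,2]<.038)
    Q=X[sel]
    print(tag,"table z",np.median(X[(abs(X[:,0]-.487)<.09)&(X[:,1]>.09)&(X[:,1]<.15)][:,2]).round(4),len(Q), "ztop",np.percentile(Q[:,2],[5,50,95]).round(4))
    # fit: rectangle minAreaRect of white top points
    (cx,cy),(w,h),a=cv2.minAreaRect((Q[:,:2]*1000).astype(np.float32)); print("rect",cx,cy,w,h,a)
    img=np.zeros((180,360),np.float32); 
    u=((X[:,1]+.24)*1000).astype(int); v=((X[:,0]-.40)*1000).astype(int)
    g=(u>=0)&(u<360)&(v>=0)&(v<180)
    img[v[g],u[g]]=np.clip(X[g,2],0,.05)
    im=cv2.applyColorMap((img/.05*255).astype(np.uint8),cv2.COLORMAP_JET)
    cv2.imwrite(f"pics/hm_{tag}.png",cv2.resize(im[::-1,::-1],None,fx=2.2,fy=2.2,interpolation=cv2.INTER_NEAREST))
E
python3 sl.py w1 top
```

```text
w1 table z 0.001 9537 ztop [0.0286 0.0332 0.035 ]
rect 477.7972717285156 -38.76869201660156 119.31987762451172 262.7626037597656 4.51621675491333
top table z 0.0012 1012 ztop [0.027  0.0323 0.0371]
rect 476.0782165527344 -38.42536926269531 119.723876953125 264.13311767578125 4.341512203216553
```

View pics/hm_w1.png

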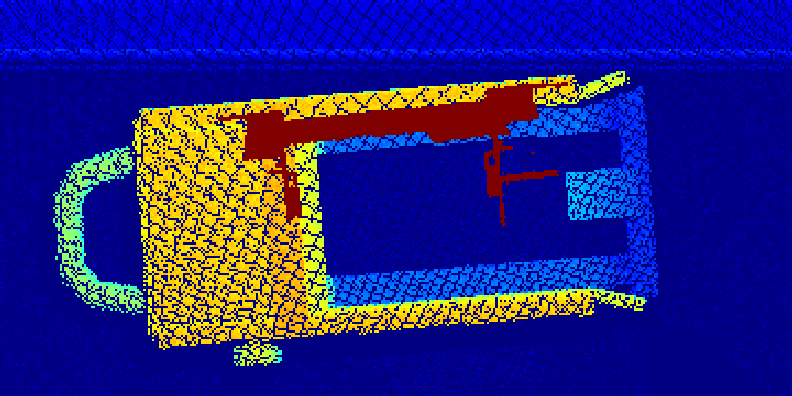

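```bash
cat > sl2.py <<'E'
from h import *
import sys
for tag in sys.argv[1:]:
    c=dict(np.load(tag+".npz")); P=cloud(c); X=P[c["z_map"]>0]
    Q=X[(abs(X[:,0]-.487)<.085)&(X[:,1]>-.145)&(X[:,1]<.06)&(X[:,2]>.029)&(X[:,2]<.037)]
    ys=np.arange(-.142,.055,.003); lo=[];hi=[]
    for y in ys:
        q=Q[abs(Q[:,1]-y)<.0015,0]
        if len(q)<5: lo.append(np.nan);hi.append(np.nan);continue
        lo.append(q.min());hi.append(q.max())
    lo=np.array(lo);hi=np.array(hi)
    def rf(y,v):
        k=~np.isnan(v)
        for _ in range(6):
            p=np.polyfit(y[k],v[k],1); r=abs(np.polyval(p,y)-v); k=(~np.isnan(v))&(r<max(.0012,1.5*np.nanmedian(r)))
        return p,k.sum(),np.std(np.polyval(p,y)[k]-v[k])
    pl,nl,sl=rf(ys,lo);ph,nh,sh=rf(ys,hi)
    print(tag,"lo",pl,nl,sl,"hi",ph,nh,sh,"deg",np.degrees(np.arctan([pl[0],ph[0]])), "mid at y=-.06",(np.polyval(pl,-.06)+np.polyval(ph,-.06))/2,"width",np.polyval(ph,-.06)-np.polyval(pl,-.06))
    th=np.arctan((pl[0]+ph[0])/2) # dx/dy
    ax=np.array([np.sin(th),np.cos(th)]); lat=np.array([-ax[1],ax[0]])  # slicer y = left of x: rotate +90
    o0=np.array([(np.polyval(pl,-.06)+np.polyval(ph,-.06))/2,-.06])
    L=(X[:,:2]-o0)@ax; S=(X[:,:2]-o0)@lat
    # far end (deck end toward handle) of deck at z~33
    d=(abs(S)<55/1000)&(X[:,2]>.029)&(X[:,2]<.037)
    print("end percentiles along",np.percentile(L[d],[0.5,1,99,99.5,99.9]).round(4))
    for nm,a,b in (("ledge+",.031,.040),("ledge-",-.040,-.031)):
        for l0 in (-.09,-.075,-.05,-.02,0,.03):
            k=(S>a)&(S<b)&(abs(L-l0)<.008)&(X[:,2]<.03)
            print(nm,l0,k.sum(),np.median(X[k,2]).round(4) if k.sum() else None,end=' ; ')
        print()
    # catch and blade edge along centreline
    k=(abs(S)<.008)&(X[:,2]>.004)&(X[:,2]<.04)
    h,e=np.histogram(L[k],bins=np.arange(-.12,.13,.004)); 
    for i in range(len(h)):
        if h[i]>3: print(round(e[i]*1000),h[i],np.median(X[k][(L[k]>=e[i])&(L[k]<e[i+1]),2]).round(4),end=' | ')
    print()
E
python3 sl2.py w1 top
```

```text
w1 lo [-0.07923767  0.42626118] 56 0.00041828584988630083 hi [-0.07897419  0.53427816] 65 0.0002494270050684573 deg [-4.5305182  -4.51551593] mid at y=-.06 0.4850160267989285 width 0.1080011695074829
end percentiles along [-0.1005 -0.0933  0.2944  0.2958  0.2978]
ledge+ -0.09 82 0.0109 ; ledge+ -0.075 91 0.0118 ; ledge+ -0.05 89 0.0117 ; ledge+ -0.02 90 0.012 ; ledge+ 0 90 0.0118 ; ledge+ 0.03 93 0.0125 ; 
ledge- -0.09 92 0.0109 ; ledge- -0.075 103 0.0117 ; ledge- -0.05 101 0.0117 ; ledge- -0.02 104 0.012 ; ledge- 0 103 0.0118 ; ledge- 0.03 115 0.0129 ; 
-116 39 0.0085 | -112 37 0.0104 | -108 41 0.0112 | -104 41 0.0119 | -100 40 0.0126 | -96 44 0.0133 | -92 40 0.014 | -88 41 0.015 | -84 40 0.016 | -80 28 0.0158 | 32 23 0.0294 | 36 44 0.0301 | 40 54 0.0307 | 44 49 0.0345 | 48 45 0.0344 | 52 52 0.0345 | 56 45 0.0344 | 60 48 0.0335 | 64 50 0.0332 | 68 50 0.0336 | 72 47 0.0335 | 76 47 0.0335 | 80 46 0.0335 | 84 49 0.0336 | 88 50 0.0332 | 92 48 0.0333 | 96 50 0.0333 | 100 47 0.0334 | 104 50 0.0333 | 108 46 0.0331 | 112 40 0.0318 | 116 6 0.0303 | 
top lo [-0.0746914   0.42498417] 31 0.0005
[... 265 characters left out ...]
.0126 ; ledge+ -0.05 10 0.0139 ; ledge+ -0.02 15 0.0119 ; ledge+ 0 11 0.0146 ; ledge+ 0.03 11 0.0173 ; 
ledge- -0.09 13 0.0097 ; ledge- -0.075 13 0.011 ; ledge- -0.05 12 0.0129 ; ledge- -0.02 15 0.0116 ; ledge- 0 12 0.0123 ; ledge- 0.03 11 0.013 ; 
-116 5 0.0073 | -112 4 0.0109 | -108 6 0.0128 | -104 8 0.0151 | -96 4 0.0136 | -92 4 0.0132 | -88 4 0.0138 | -84 6 0.0156 | -80 6 0.0085 | -52 4 0.0057 | 32 6 0.0272 | 36 5 0.027 | 40 10 0.0327 | 44 5 0.0323 | 48 5 0.0321 | 52 4 0.0317 | 56 5 0.0343 | 60 8 0.0344 | 64 4 0.0295 | 68 4 0.0336 | 72 5 0.0302 | 76 5 0.0319 | 80 8 0.0341 | 84 6 0.0298 | 88 5 0.0371 | 92 5 0.0361 | 96 6 0.0306 | 100 6 0.0354 | 104 7 0.0302 | 108 5 0.0282 | 112 5 0.0339 |
```

>>> send_rows(deltas=[{"tx": 0.2, "ty": -4, "tz": 0.4, "rx": 0, "ry": 0, "rz": 0}, {"tx": 0.3, "ty": -8, "tz": 0.8, "rx": 0, "ry": 0, "rz": 0}, {"tx": 0.4, "ty": -12, "tz": 1.2, "rx": 0, "ry": 0, "rz": 0}, {"tx": 0.5, "ty": -16, "tz": 1.6, "rx": 0, "ry": 0, "rz": 0}, {"tx": 0.6, "ty": -20, "tz": 2, "rx": 0, "ry": 0, "rz": 0}])

```text
time: 3.33
position: [0.4826, 0.1391, 0.2195]
tool_rot: [0.999, 0.048, 0.0, 0.0]
ft_force: [0.7, -1.5, 0.5]
grip_width: 0.0873
```

>>> send_rows(deltas=[{"tx": 0, "ty": -4, "tz": 1, "rx": 0, "ry": 0, "rz": 0}, {"tx": 0.1, "ty": -8, "tz": 2, "rx": 0, "ry": 0, "rz": 0}, {"tx": 0.2, "ty": -11, "tz": 3, "rx": 0, "ry": 0, "rz": 0}, {"tx": 0.2, "ty": -12, "tz": 3, "rx": 0, "ry": 0, "rz": 0}, {"tx": 0.2, "ty": -12, "tz": 3, "rx": 0, "ry": 0, "rz": 0}])

```text
time: 3.75
position: [0.4724, 0.2595, 0.189]
tool_rot: [0.999, 0.051, -0.0, 0.0]
ft_force: [-0.3, -0.3, -0.1]
grip_width: 0.0873
```

>>> send_rows(deltas=[{"tx": 0, "ty": 0, "tz": 0, "rx": 0, "ry": 0, "rz": 0}, {"tx": 0, "ty": 0, "tz": 0, "rx": 0, "ry": 0, "rz": 0}])

```text
time: 3.92
position: [0.4734, 0.2568, 0.19]
tool_rot: [0.999, 0.049, 0.0, 0.0]
ft_force: [-0.3, 0.3, -0.1]
grip_width: 0.087
```

```bash
python3 wl.py w2 comb_insert comb_insert_nose comb_insert_grip; python3 to.py 0.46 .234 .04 6
```

```text
3.9167 [0.47338702 0.25677541 0.18997858] 0.007828168614889722
comb_insert [([253.7, 197.5], 0.94, [0.4604, 0.2748, 0.0])]
comb_insert_nose []
comb_insert_grip [([293.8, 201.7], 0.79, [0.4652, 0.2327, 0.022])]
t 4.1167 pos [0.4732 0.2571 0.19  ] d [-1.55  2.17 15.  ] rot [ 0.    -0.001 -0.007] F [-0.2  0.1  0.2] g 0.0872
```

View pics/w2.png

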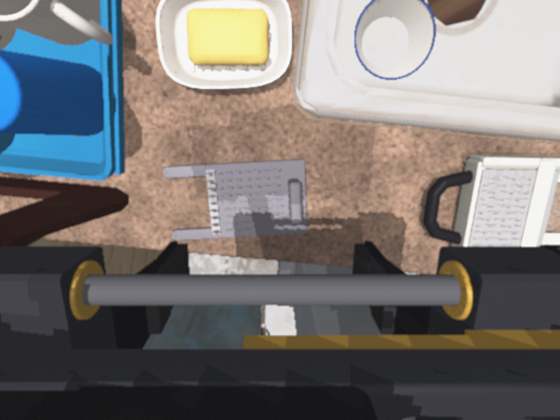

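```bash
cat > ins.py <<'E'
from h import *
c=dict(np.load("w2.npz")); P=cloud(c); X=P[c["z_map"]>0]
X=X[(abs(X[:,0]-.46)<.07)&(abs(X[:,1]-.28)<.12)]
t=X[(X[:,2]<.003)]; print("table",np.median(t[:,2]))
g=X[(X[:,2]>.027)&(X[:,2]<.037)]; print(len(g),np.median(g[:,2])); print("grip",cv2.minAreaRect((g[:,:2]*1000).astype(np.float32)),g.mean(0))
d=X[(X[:,2]>.0045)&(X[:,2]<.009)]; print(len(d),np.median(d[:,2]),"plate",cv2.minAreaRect((d[:,:2]*1000).astype(np.float32)))
ys=np.arange(.22,.345,.003)
from numpy import polyfit
lo=np.array([np.percentile(d[abs(d[:,1]-y)<.0015,0],1) for y in ys]);hi=np.array([np.percentile(d[abs(d[:,1]-y)<.0015,0],99) for y in ys])
for v in(lo,hi):
    p=polyfit(ys,v,1);r=abs(np.polyval(p,ys)-v);k=r<.0015;p=polyfit(ys[k],v[k],1);print(p,np.degrees(np.arctan(p[0])),k.sum(),len(ys))
k=X[:,2]>.004
im=np.zeros((140,240),np.uint8); 
for x,y,z in X: 
    im[min(139,max(0,int((x-.39)*1000))),min(239,max(0,int((y-.16)*1000)))]=min(255,max(0,int(z/.035*255)))
cv2.imwrite("pics/hm_ins.png",cv2.resize(cv2.applyColorMap(im,cv2.COLORMAP_JET)[::-1,::-1],None,fx=3,fy=3,interpolation=cv2.INTER_NEAREST))
E
python3 ins.py
```

```text
table 0.0006716659451340896
515 0.03230983600508515
grip ((452.5588684082031, 311.0984191894531), (42.98457717895508, 172.45645141601562), 10.113494873046875) [0.46697047 0.23665562 0.0321654 ]
7318 0.0067704726804019835 plate ((456.5760192871094, 293.31781005859375), (82.45738220214844, 149.82254028320312), 8.795879364013672)
[-0.15435262  0.4616688 ] -8.774507489746517 42 42
[-0.14814058  0.54092429] -8.426544873985994 23 42
```

View pics/hm_ins.png

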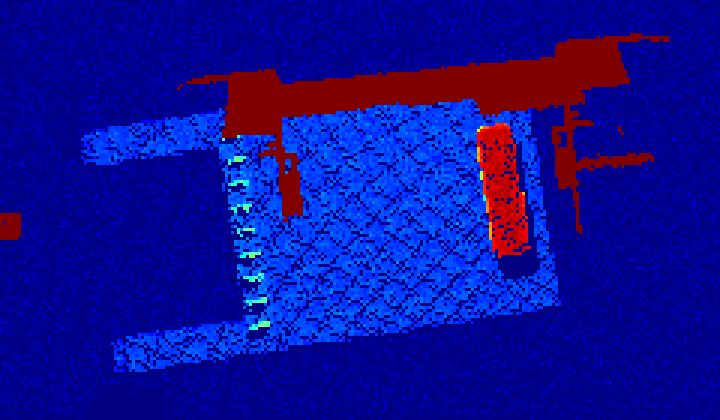

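>>> send_rows(deltas=[{"tx": -0.5, "ty": 1.2, "tz": 3.5, "rx": 0, "ry": 0, "rz": -0.053}, {"tx": -0.96, "ty": 2.43, "tz": 7, "rx": 0, "ry": 0, "rz": -0.053}, {"tx": -0.96, "ty": 2.43, "tz": 10.5, "rx": 0, "ry": 0, "rz": -0.053}, {"tx": -0.96, "ty": 2.43, "tz": 13, "rx": 0, "ry": 0, "rz": -0.053}, {"tx": -0.96, "ty": 2.43, "tz": 13, "rx": 0, "ry": 0, "rz": -0.053}], claw=5, squeeze=25)

```text
time: 4.53
position: [0.4624, 0.2314, 0.0556]
tool_rot: [0.997, 0.075, -0.005, 0.001]
ft_force: [-0.3, -0.2, -1.3]
grip_width: 0.0613
```

```bash
python3 to.py 0.466 .232 .009 8.7; python3 wl.py w3
```

```text
t 4.5333 pos [0.4624 0.2314 0.0556] d [ 0.41 -0.01  4.65] rot [ 0.001  0.01  -0.001] F [-0.3 -0.2 -1.3] g 0.0613
4.5333 [0.46242066 0.23143132 0.05556287] 0.07832343304641705
```

View pics/w3.png

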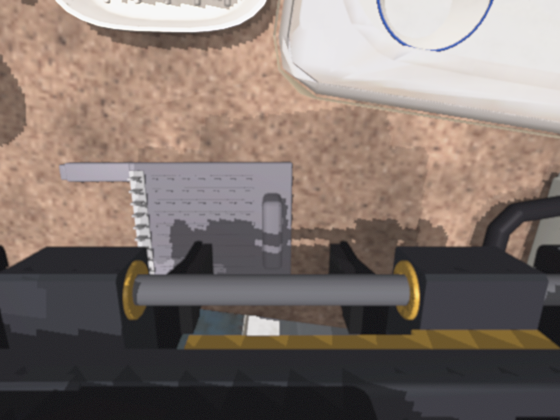

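>>> send_rows(deltas=[{"tx": 0, "ty": 0, "tz": 1.5, "rx": 0, "ry": 0, "rz": 0}, {"tx": 0, "ty": 0, "tz": 3, "rx": 0, "ry": 0, "rz": 0}, {"tx": 0, "ty": 0, "tz": 3, "rx": 0, "ry": 0, "rz": 0}, {"tx": 0, "ty": 0, "tz": 3, "rx": 0, "ry": 0, "rz": 0}])

```text
time: 4.92
position: [0.4664, 0.2335, 0.0308]
tool_rot: [0.997, 0.076, 0.001, -0.0]
ft_force: [0.3, -0.3, -0.0]
grip_width: 0.0506
```

```bash
python3 to.py 0.466 .232 .009 8.7
```

```text
t 4.9167 pos [0.4664 0.2335 0.0308] d [-0.07  0.14  2.18] rot [-0.    -0.002  0.001] F [ 0.3 -0.3 -0. ] g 0.0506
```

>>> send_rows(deltas=[{"tx": 0, "ty": 0.1, "tz": 1, "rx": 0, "ry": 0, "rz": 0}, {"tx": 0, "ty": 0.1, "tz": 2, "rx": 0, "ry": 0, "rz": 0}, {"tx": 0, "ty": 0.1, "tz": 2.2, "rx": 0, "ry": 0, "rz": 0}, {"tx": 0, "ty": 0.1, "tz": 2.2, "rx": 0, "ry": 0, "rz": 0}])

```text
time: 5.25
position: [0.4652, 0.2322, 0.007]
tool_rot: [0.997, 0.076, -0.001, 0.0]
ft_force: [0.6, 0.5, -0.1]
grip_width: 0.0498
```

>>> send_rows(deltas=[{"tx": 0, "ty": 0, "tz": 0, "rx": 0, "ry": 0, "rz": 0}, {"tx": 0, "ty": 0, "tz": 0, "rx": 0, "ry": 0, "rz": 0}, {"tx": 0, "ty": 0, "tz": 0, "rx": 0, "ry": 0, "rz": 0}, {"tx": 0, "ty": 0, "tz": 0, "rx": 0, "ry": 0, "rz": 0}, {"tx": 0, "ty": 0, "tz": 0, "rx": 0, "ry": 0, "rz": 0}], claw=0.5)

```text
time: 5.67
position: [0.4658, 0.2324, 0.0077]
tool_rot: [0.997, 0.076, 0.0, -0.0]
ft_force: [-0.7, -0.2, -0.3]
grip_width: 0.0246
```

>>> send_rows(deltas=[{"tx": 0, "ty": 0, "tz": 0, "rx": 0, "ry": 0, "rz": 0}, {"tx": 0, "ty": 0, "tz": 0, "rx": 0, "ry": 0, "rz": 0}])

```text
time: 5.83
position: [0.4657, 0.2324, 0.0076]
tool_rot: [0.997, 0.076, 0.0, 0.0]
ft_force: [0.6, -1.3, 0.8]
grip_width: 0.0117
```

```bash
python3 to.py 0.466 .232 .09 8.7
```

```text
t 5.8333 pos [0.4657 0.2324 0.0076] d [ 0.02  0.04 -8.24] rot [ 0.    -0.     0.001] F [ 0.6 -1.3  0.8] g 0.0117
```

>>> send_rows(deltas=[{"tx": 0, "ty": 0, "tz": 0, "rx": 0, "ry": 0, "rz": 0}, {"tx": 0, "ty": 0, "tz": -1.5, "rx": 0, "ry": 0, "rz": 0}, {"tx": 0, "ty": 0, "tz": -4, "rx": 0, "ry": 0, "rz": 0.03}, {"tx": 0, "ty": 0, "tz": -7, "rx": 0, "ry": 0, "rz": 0.073}, {"tx": 0, "ty": 2, "tz": -9, "rx": 0, "ry": 0, "rz": 0.073}])

```text
time: 6.25
position: [0.4688, 0.2147, 0.0992]
tool_rot: [0.999, 0.041, 0.001, -0.001]
ft_force: [1.7, -0.3, -0.9]
grip_width: 0.0118
```

```bash
python3 to.py .505 -.32 .095 4.5
```

```text
t 6.25 pos [0.4688 0.2147 0.0992] d [-0.73 53.59  0.35] rot [-0.001 -0.002  0.003] F [ 1.7 -0.3 -0.9] g 0.0118
```

>>> send_rows(deltas=[{"tx": 0, "ty": 3, "tz": 0, "rx": 0, "ry": 0, "rz": 0}, {"tx": -0.1, "ty": 7, "tz": 0, "rx": 0, "ry": 0, "rz": 0}, {"tx": -0.1, "ty": 11, "tz": 0, "rx": 0, "ry": 0, "rz": 0}, {"tx": -0.2, "ty": 15, "tz": 0, "rx": 0, "ry": 0, "rz": 0}, {"tx": -0.2, "ty": 19, "tz": 0, "rx": 0, "ry": 0, "rz": 0}])

```text
time: 6.67
position: [0.4812, 0.0216, 0.0975]
tool_rot: [0.999, 0.04, -0.0, -0.0]
ft_force: [0.9, 0.1, -1.6]
grip_width: 0.0118
```

>>> send_rows(deltas=[{"tx": -0.1, "ty": 4, "tz": 0, "rx": 0, "ry": 0, "rz": 0}, {"tx": -0.1, "ty": 8, "tz": 0, "rx": 0, "ry": 0, "rz": 0}, {"tx": -0.2, "ty": 12, "tz": 0, "rx": 0, "ry": 0, "rz": 0}, {"tx": -0.2, "ty": 16, "tz": 0, "rx": 0, "ry": 0, "rz": 0}, {"tx": -0.3, "ty": 20, "tz": 0, "rx": 0, "ry": 0, "rz": 0}])

```text
time: 7.08
position: [0.4944, -0.1784, 0.0974]
tool_rot: [0.999, 0.04, -0.0, -0.0]
ft_force: [2.1, 0.4, -1.8]
grip_width: 0.0117
```

>>> send_rows(deltas=[{"tx": -0.1, "ty": 4, "tz": 0, "rx": 0, "ry": 0, "rz": 0}, {"tx": -0.1, "ty": 8, "tz": 0, "rx": 0, "ry": 0, "rz": 0}, {"tx": -0.2, "ty": 11, "tz": 0, "rx": 0, "ry": 0, "rz": 0}, {"tx": -0.2, "ty": 13, "tz": 0, "rx": 0, "ry": 0, "rz": 0}, {"tx": -0.2, "ty": 14, "tz": 0, "rx": 0, "ry": 0, "rz": 0}])

```text
time: 7.5
position: [0.5041, -0.3199, 0.0973]
tool_rot: [0.999, 0.038, 0.001, 0.001]
ft_force: [-0.2, -0.8, -0.9]
grip_width: 0.0121
```

>>> send_rows(deltas=[{"tx": 0, "ty": 0, "tz": 0, "rx": 0, "ry": 0, "rz": 0}, {"tx": 0, "ty": 0, "tz": 0, "rx": 0, "ry": 0, "rz": 0}, {"tx": 0, "ty": 0, "tz": 0, "rx": 0, "ry": 0, "rz": 0}])

```text
time: 7.75
position: [0.5032, -0.3139, 0.0971]
tool_rot: [0.999, 0.04, -0.001, -0.001]
ft_force: [-0.2, -0.7, -0.7]
grip_width: 0.0122
```

```bash
python3 to.py .505 -.32 .095 4.5;python3 wl.py w4 mouth comb_insert_nose
```

```text
t 7.75 pos [ 0.5032 -0.3139  0.0971] d [0.13 0.62 0.21] rot [-0.002  0.002  0.002] F [-0.2 -0.7 -0.7] g 0.0122
7.75 [ 0.50320988 -0.31390256  0.0970749 ] 0.010576317554383728
mouth [([44.5, 215.9], 0.81, [0.4925, -0.147, 0.027])]
comb_insert_nose []
```

View pics/w4.png

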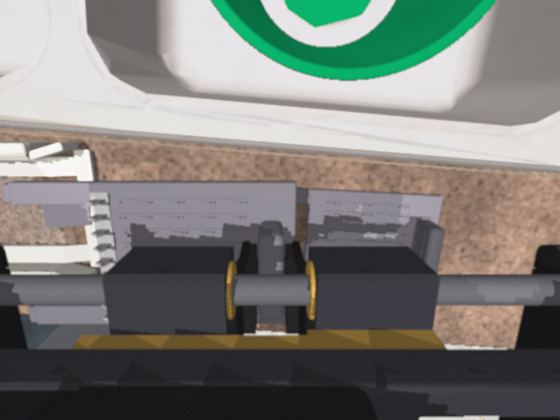

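```bash
cat > held.py <<'E'
from h import *
import sys
tag=sys.argv[1]; c=dict(np.load(tag+".npz")); P=cloud(c); X=P[c["z_map"]>0]
o=robot.get_obs(); tcp=o["position"]; q=Rn.from_quat(o["tool_rot"])
D=q.inv().apply(X-tcp); F=np.c_[-D[:,1],D[:,0]]  # F: along insert x (fwd), side(+world x)
z0=float(sys.argv[2]) if len(sys.argv)>2 else 0
k=(abs(-D[:,2]-z0)<.007)&(F[:,0]>-.02)&(F[:,0]<.145)&(abs(F[:,1])<.06)
X2=np.c_[F[k],X[k,2]]
for _ in range(4):
    A=np.c_[X2[:,:2],np.ones(len(X2))]; p,*_=np.linalg.lstsq(A,X2[:,2],rcond=None); r=X2[:,2]-A@p; X2=X2[abs(r)<max(.001,2*np.median(abs(r)))]
print(len(X2),"pitch,roll slopes",p[:2],"top z at tcp",p[2],"tcp z",tcp[2],"top at nose(+137)",p[2]+p[0]*.137)
s=X2[:,1]
xs=np.arange(-.005,.13,.004); hi=[]
for x in xs:
    q_=X2[abs(X2[:,0]-x)<.002,1]; hi.append(q_.max() if len(q_)>3 else np.nan)
hi=np.array(hi); ok=~np.isnan(hi); pp=np.polyfit(xs[ok],hi[ok],1); r=abs(np.polyval(pp,xs)-hi); ok&=r<.001; pp=np.polyfit(xs[ok],hi[ok],1)
print("edge side: slope deg",np.degrees(pp[0]),"side at tcp",pp[1],"at nose",np.polyval(pp,.137),"fwd extents",np.percentile(X2[:,0],[.2,99.8]))
E
python3 held.py w4 0
```

```text
13325 pitch,roll slopes [ 0.00182244 -0.00457514] top z at tcp 0.096266915209752 tcp z 0.09744895212108967 top at nose(+137) 0.09651658962244153
edge side: slope deg 0.07986330071630197 side at tcp 0.04060539633686699 at nose 0.04079635756108133 fwd extents [-0.01123198  0.13697752]
```

>>> send_rows(deltas=[{"tx": 0.2, "ty": 0, "tz": 2, "rx": 0, "ry": 0, "rz": 0}, {"tx": 0.2, "ty": 0, "tz": 4, "rx": 0, "ry": 0, "rz": 0}, {"tx": 0.2, "ty": 0, "tz": 6, "rx": 0, "ry": 0, "rz": 0}, {"tx": 0.2, "ty": 0, "tz": 7, "rx": 0, "ry": 0, "rz": 0}, {"tx": 0.2, "ty": 0, "tz": 7, "rx": 0, "ry": 0, "rz": 0}])

```text
time: 8.32
position: [0.5046, -0.3139, 0.0253]
tool_rot: [0.999, 0.04, -0.002, -0.002]
ft_force: [0.3, -0.1, -1.4]
grip_width: 0.012
```

>>> send_rows(deltas=[{"tx": 0, "ty": 0, "tz": 0, "rx": 0, "ry": 0, "rz": 0}, {"tx": 0, "ty": 0, "tz": 0, "rx": 0, "ry": 0, "rz": 0}])

```text
time: 8.48
position: [0.5067, -0.3163, 0.0284]
tool_rot: [0.999, 0.04, 0.001, 0.001]
ft_force: [0.0, -0.4, -0.3]
grip_width: 0.0118
```

```bash
python3 to.py .505 -.314 .0215 4.5;python3 wl.py w5 mouth comb_insert_nose; python3 held.py w5 0
```

```text
t 8.4833 pos [ 0.5067 -0.3163  0.0284] d [-0.15 -0.24  0.69] rot [ 0.001 -0.001  0.002] F [ 0.  -0.4 -0.3] g 0.0118
8.4833 [ 0.50668151 -0.31631341  0.02842768] 0.013190750150524065
mouth []
comb_insert_nose []
13391 pitch,roll slopes [-0.00144997 -0.001542  ] top z at tcp 0.027597393717819454 tcp z 0.02874704452554049 top at nose(+137) 0.02739874843122005
edge side: slope deg 0.024996904777951825 side at tcp 0.04122120551671069 at nose 0.04128097564260273 fwd extents [-0.0113436   0.13644987]
```

View pics/w5.png

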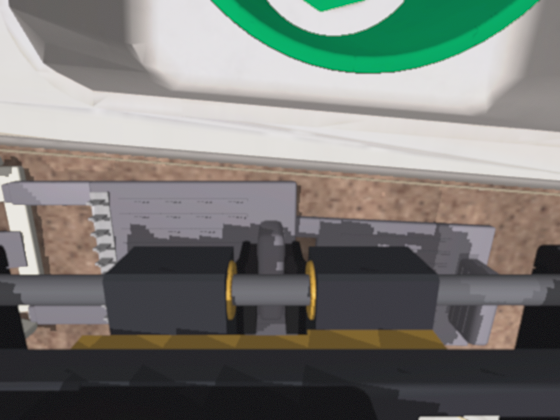

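Run:
```python
from h import *
c=dict(np.load("w5.npz")); P=cloud(c); X=P[c["z_map"]>0]; col=c["color"][c["z_map"]>0].astype(int)
o0=np.array([.4838,-.0453]); ax=np.array([-.0788,.9969]); lat=np.array([-.9969,-.0788])
L=(X[:,:2]-o0)@ax*1000; S=(X[:,:2]-o0)@lat*1000
k=(L<-100)&(L>-145)&(abs(S)<70)&(X[:,2]<.045)
img=np.zeros((140,60,3),np.uint8); hm=np.zeros((140,60),np.uint8)
u=(L[k]+150).astype(int);v=(S[k]+70).astype(int)
img[v,u]=col[k]; hm[v,u]=np.clip(X[k,2]/.045*255,0,255)
a=cv2.resize(np.hstack([img[:,:,::-1],cv2.applyColorMap(hm,cv2.COLORMAP_JET)]),None,fx=4,fy=4,interpolation=cv2.INTER_NEAREST); cv2.imwrite("pics/m5.png",a)
for s in range(-56,-36):
    q=(abs(S-s-.5)<.5)&(L<-105)&(L>-128); 
    print(s,q.sum(),(np.percentile(L[q],[0,100]).round(0),(np.percentile(X[q,2],[5,50,95])*1000).round(1),col[q].mean(0).round(0)) if q.sum() else '')
```

```text
-56 17 (array([-128., -117.]), array([0.9, 3.6, 3.9]), array([161., 145., 126.]))
-55 35 (array([-127., -117.]), array([-0.4,  0.6,  1.7]), array([145., 122., 107.]))
-54 41 (array([-128., -117.]), array([-0.1,  0.8,  1.9]), array([134., 110.,  96.]))
-53 30 (array([-128., -116.]), array([-0.7,  0.7,  5.5]), array([121., 100.,  87.]))
-52 39 (array([-128., -116.]), array([-0. ,  0.8, 10.5]), array([109.,  91.,  81.]))
-51 42 (array([-128., -117.]), array([-0.3,  0.8, 10.9]), array([92., 77., 68.]))
-50 43 (array([-128., -117.]), array([-0. ,  1. , 11.3]), array([82., 70., 63.]))
-49 25 (array([-127., -117.]), array([-0.3,  0.8,  2.1]), array([77., 64., 57.]))
-48 64 (array([-128., -116.]), array([0. , 1.4, 8.6]), array([100.,  92.,  86.]))
-47 25 (array([-128., -116.]), array([7.9, 8.9, 9.7]), array([139., 136., 130.]))
-46 26 (array([-128., -121.]), array([7.9, 8.5, 9.6]), array([148., 146., 139.]))
-45 24 (array([-128., -121.]), array([ 8.3,  9.2, 10. ]), array([149., 146., 139.]))
-44 18 (array([-128., -121.]), array([ 6.7,  9. , 10. ]), array([160., 156., 149.]))
-43 23 (array([-128., -120.]), array([ 8.2,  9.1, 10. ]), array([202., 199., 191.]))
-42 26 (array([-128., -120.]), array([7.9, 8.8, 9.5]), array([233., 230., 223.]))
-41 27 (array([-127., -120.]), array([8.3, 9.1, 9.7]), array([234., 232., 225.]))
-40 16 (array([-126., -120.]), array([7.9, 9.2, 9.7]), array([231., 228., 221.]))
-39 8 (array([-123., -120.]), array([8.3, 8.8, 9.4]), array([224., 222., 214.]))
-38 2 (array([-120., -119.]), array([8.4, 8.9, 9.5]), array([224., 222., 214.]))
-37 2 (array([-119., -119.]), array([8.2, 8.3, 8.4]), array([225., 222., 216.]))
```

View pics/m5.png

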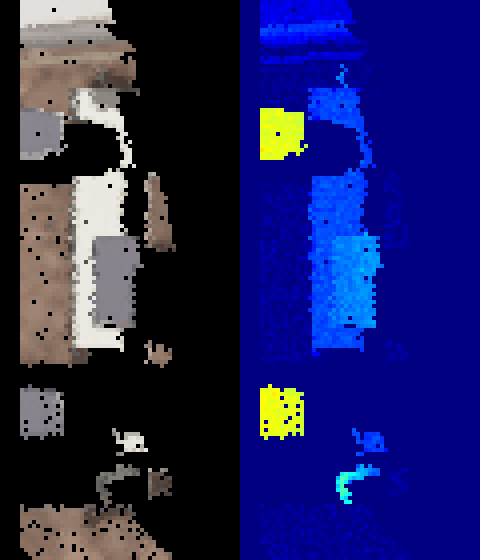

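>>> send_rows(deltas=[{"tx": -0.17, "ty": 0, "tz": 0.3, "rx": 0, "ry": 0, "rz": 0}, {"tx": -0.17, "ty": 0, "tz": 0.65, "rx": 0, "ry": 0, "rz": 0}, {"tx": -0.17, "ty": 0, "tz": 0.65, "rx": 0, "ry": 0, "rz": 0}, {"tx": -0.17, "ty": -0.5, "tz": 0.65, "rx": 0, "ry": 0, "rz": 0}, {"tx": -0.17, "ty": -1, "tz": 0.65, "rx": 0, "ry": 0, "rz": 0}])

```text
time: 9.05
position: [0.5034, -0.3061, 0.0209]
tool_rot: [0.999, 0.04, 0.0, -0.0]
ft_force: [-0.9, -0.1, -1.8]
grip_width: 0.0118
```

>>> send_rows(deltas=[{"tx": 0, "ty": -1, "tz": 0, "rx": 0, "ry": 0, "rz": 0}, {"tx": 0, "ty": -2, "tz": 0, "rx": 0, "ry": 0, "rz": 0}, {"tx": 0, "ty": -3, "tz": 0, "rx": 0, "ry": 0, "rz": 0}, {"tx": 0, "ty": -3.5, "tz": 0, "rx": 0, "ry": 0, "rz": 0}, {"tx": 0, "ty": -3.5, "tz": 0, "rx": 0, "ry": 0, "rz": 0}])

```text
time: 9.47
position: [0.5001, -0.269, 0.0209]
tool_rot: [0.999, 0.041, -0.001, -0.001]
ft_force: [-0.0, 0.1, -1.8]
grip_width: 0.0117
```

```bash
cat > pos.py <<'E'
from h import *
o=robot.get_obs(); o0=np.array([.484,-.0473]); ax=np.array([-.0788,.9969]); lat=np.array([-.9969,-.0788])
p=o["position"]; d=p[:2]-o0; e=Rn.from_quat(o["tool_rot"]); X=e.as_matrix()
F=o["ft_force"]
print("t",round(o["time"],2),"tcp slicer x %.1f y %.1f z %.1f mm; nose x %.1f, underside %.1f"%(d@ax*1e3,d@lat*1e3,p[2]*1e3,d@ax*1e3+137,p[2]*1e3-7.4),"yaw",np.degrees(np.arctan2(X[1,0],X[0,0])).round(2),"tilt fwd,side mrad",(np.array([X[2,1],X[2,0]])*1e3).round(1),"F along %.1f lat %.1f z %.1f"%(F[:2]@ax,F[:2]@lat,F[2]),"M",o["moment"].round(2),"g",round(o["grip_width"],4))
E
python3 pos.py; python3 wl.py w6;python3 held.py w6 0
```

```text
t 9.47 tcp slicer x -222.3 y 1.5 z 20.9 mm; nose x -85.3, underside 13.5 yaw 4.68 tilt fwd,side mrad [-1.6 -1.5] F along 0.1 lat 0.0 z -1.8 M [-0.05 -0.02  0.01] g 0.0117
9.4667 [ 0.50005699 -0.26897224  0.02094886] 0.030944163079785963
13858 pitch,roll slopes [ 0.00053956 -0.00180979] top z at tcp 0.020086450927951607 tcp z 0.021073883718808462 top at nose(+137) 0.020160370037088926
edge side: slope deg 3.981745871963233 side at tcp 0.03872004682068347 at nose 0.04824080365643625 fwd extents [-0.01030395  0.13823308]
```

View pics/w6.png

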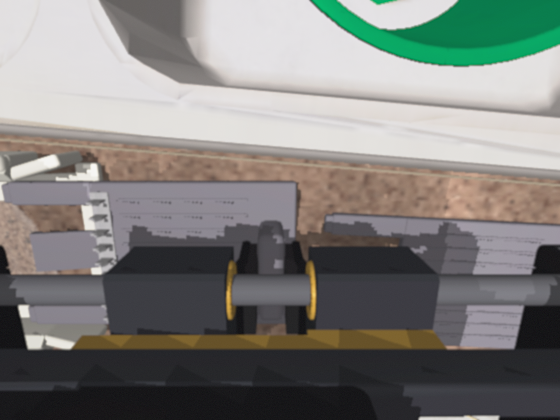

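```bash
cat > mp.py <<'E'
from h import *
import sys
tag=sys.argv[1]; a,b=float(sys.argv[2]),float(sys.argv[3])
c=dict(np.load(tag+".npz")); P=cloud(c); X=P[c["z_map"]>0]; col=c["color"][c["z_map"]>0]
o0=np.array([.484,-.0473]); ax=np.array([-.0788,.9969]); lat=np.array([-.9969,-.0788])
L=(X[:,:2]-o0)@ax*1000; S=(X[:,:2]-o0)@lat*1000
k=(L<b)&(L>a)&(abs(S)<60)&(X[:,2]<.045)
w=int(b-a)+1
img=np.zeros((120,w,3),np.uint8); hm=np.zeros((120,w),np.uint8)
u=(L[k]-a).astype(int);v=(S[k]+60).astype(int)
img[v,u]=col[k]; hm[v,u]=np.clip(X[k,2]/.045*255,0,255)
cv2.imwrite(f"pics/m_{tag}.png",cv2.resize(np.hstack([img[:,:,::-1],cv2.applyColorMap(hm,cv2.COLORMAP_JET)]),None,fx=4,fy=4,interpolation=cv2.INTER_NEAREST))
E
python3 mp.py w6 -150 -70
```

```text
(no output)
```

View pics/m_w6.png

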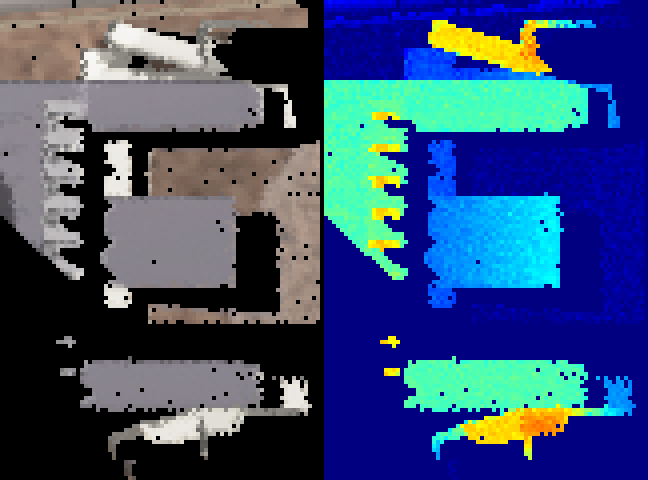

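>>> send_rows(deltas=[{"tx": 0.1, "ty": 0, "tz": 0.05, "rx": 0, "ry": 0, "rz": 0}, {"tx": 0.1, "ty": 0, "tz": 0.12, "rx": 0, "ry": 0, "rz": 0}, {"tx": 0.1, "ty": 0, "tz": 0.12, "rx": 0, "ry": 0, "rz": 0}])

```text
time: 9.77
position: [0.502, -0.2719, 0.0198]
tool_rot: [0.999, 0.04, 0.0, 0.0]
ft_force: [0.0, 0.0, -2.1]
grip_width: 0.0119
```

```bash
python3 pos.py
```

```text
t 9.77 tcp slicer x -225.3 y -0.2 z 19.8 mm; nose x -88.3, underside 12.4 yaw 4.55 tilt fwd,side mrad [0.5 0.4] F along 0.0 lat -0.0 z -2.1 M [-0.04  0.06  0.04] g 0.0119
```

>>> send_rows(deltas=[{"tx": 0, "ty": 0, "tz": 0.05, "rx": 0, "ry": 0, "rz": 0}, {"tx": 0, "ty": 0, "tz": 0.05, "rx": 0, "ry": 0, "rz": 0}])

```text
time: 9.93
position: [0.5016, -0.2716, 0.0192]
tool_rot: [0.999, 0.04, 0.0, 0.0]
ft_force: [0.4, -0.3, -1.8]
grip_width: 0.012
```

```bash
python3 pos.py
```

```text
t 9.93 tcp slicer x -225.0 y 0.1 z 19.2 mm; nose x -88.0, underside 11.8 yaw 4.54 tilt fwd,side mrad [0. 0.] F along -0.3 lat -0.3 z -1.8 M [-0.04 -0.02 -0.02] g 0.012
```

>>> send_rows(deltas=[{"tx": 0, "ty": 0, "tz": 0.05, "rx": 0, "ry": 0, "rz": 0}, {"tx": 0, "ty": 0, "tz": 0.05, "rx": 0, "ry": 0, "rz": 0}])

```text
time: 10.1
position: [0.5017, -0.2716, 0.0188]
tool_rot: [0.999, 0.04, 0.0, 0.0]
ft_force: [-0.1, -0.4, -1.2]
grip_width: 0.0119
```

```bash
python3 pos.py
```

```text
t 10.1 tcp slicer x -225.0 y 0.0 z 18.8 mm; nose x -88.0, underside 11.4 yaw 4.55 tilt fwd,side mrad [0.2 0.1] F along -0.4 lat 0.1 z -1.2 M [-0.03  0.02  0.01] g 0.0119
```

>>> send_rows(deltas=[{"tx": 0, "ty": 0, "tz": 0.05, "rx": 0, "ry": 0, "rz": 0}, {"tx": 0, "ty": 0, "tz": 0.05, "rx": 0, "ry": 0, "rz": 0}])

```text
time: 10.27
position: [0.5018, -0.2716, 0.0185]
tool_rot: [0.999, 0.04, 0.0, 0.0]
ft_force: [0.3, -0.4, 0.7]
grip_width: 0.0121
```

```bash
python3 pos.py
```

```text
t 10.27 tcp slicer x -225.0 y -0.1 z 18.5 mm; nose x -88.0, underside 11.1 yaw 4.57 tilt fwd,side mrad [0.4 0.3] F along -0.4 lat -0.3 z 0.7 M [0.03 0.13 0.03] g 0.0121
```

>>> send_rows(deltas=[{"tx": 0, "ty": 0, "tz": 0.05, "rx": 0, "ry": 0, "rz": 0}, {"tx": 0, "ty": 0, "tz": 0.05, "rx": 0, "ry": 0, "rz": 0}])

```text
time: 10.43
position: [0.5019, -0.2716, 0.0181]
tool_rot: [0.999, 0.04, 0.0, 0.0]
ft_force: [0.7, -1.0, 2.5]
grip_width: 0.0119
```

```bash
python3 pos.py
```

```text
t 10.43 tcp slicer x -225.0 y -0.1 z 18.1 mm; nose x -88.0, underside 10.7 yaw 4.57 tilt fwd,side mrad [0.6 0.4] F along -1.0 lat -0.6 z 2.5 M [0.07 0.16 0.01] g 0.0119
```

>>> send_rows(deltas=[{"tx": 0, "ty": 0, "tz": -0.12, "rx": 0, "ry": 0, "rz": 0}, {"tx": 0, "ty": -0.8, "tz": -0.12, "rx": 0, "ry": 0, "rz": 0}, {"tx": 0, "ty": -1.6, "tz": -0.12, "rx": 0, "ry": 0, "rz": 0}, {"tx": 0, "ty": -2.4, "tz": -0.12, "rx": 0, "ry": 0, "rz": 0}, {"tx": 0, "ty": -2.8, "tz": -0.12, "rx": 0, "ry": 0, "rz": 0}])

```text
time: 10.85
position: [0.4996, -0.2423, 0.0193]
tool_rot: [0.999, 0.04, 0.0, 0.0]
ft_force: [-0.4, -2.3, 1.7]
grip_width: 0.0118
```

```bash
python3 pos.py
```

```text
t 10.85 tcp slicer x -195.6 y -0.1 z 19.3 mm; nose x -58.6, underside 11.9 yaw 4.63 tilt fwd,side mrad [0.5 0.4] F along -2.2 lat 0.5 z 1.7 M [-0.27 -0.02  0.01] g 0.0118
```

>>> send_rows(deltas=[{"tx": 0, "ty": -0.8, "tz": 0, "rx": 0, "ry": 0, "rz": 0}, {"tx": 0, "ty": -1.6, "tz": 0, "rx": 0, "ry": 0, "rz": 0}, {"tx": 0, "ty": -2.4, "tz": 0, "rx": 0, "ry": 0, "rz": 0}, {"tx": 0, "ty": -3, "tz": 0, "rx": 0, "ry": 0, "rz": 0}, {"tx": 0, "ty": -3, "tz": 0, "rx": 0, "ry": 0, "rz": 0}])

```text
time: 11.27
position: [0.4964, -0.2111, 0.019]
tool_rot: [0.999, 0.04, -0.001, -0.001]
ft_force: [2.2, 1.9, 1.5]
grip_width: 0.0119
```

```bash
python3 pos.py; python3 wl.py w7; python3 mp.py w7 -110 -20
```

```text
t 11.27 tcp slicer x -164.3 y 0.6 z 19.0 mm; nose x -27.3, underside 11.6 yaw 4.6 tilt fwd,side mrad [-2.2 -1.3] F along 1.7 lat -2.3 z 1.5 M [ 0.57 -0.11 -0.04] g 0.0119
11.2667 [ 0.49637433 -0.21113997  0.01895376] 0.022061605931828095
```

View pics/w7.png

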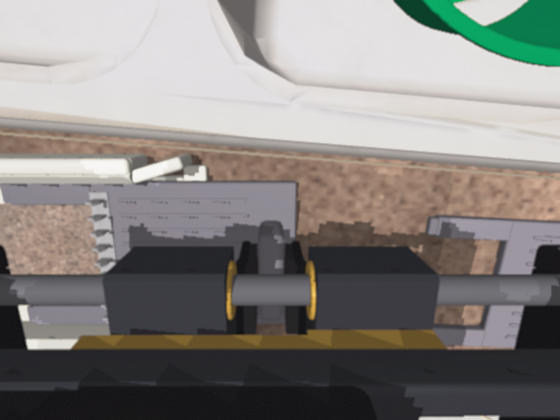

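View pics/m_w7.png

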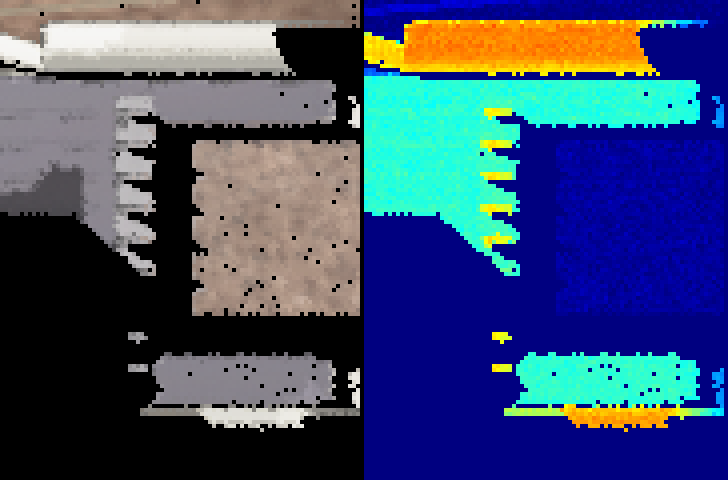

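>>> send_rows(deltas=[{"tx": 0.06, "ty": -0.4, "tz": 0, "rx": 0, "ry": 0, "rz": 0}, {"tx": 0.06, "ty": -1.2, "tz": 0, "rx": 0, "ry": 0, "rz": 0}, {"tx": 0.06, "ty": -2, "tz": 0, "rx": 0, "ry": 0, "rz": 0}, {"tx": 0.06, "ty": -2.8, "tz": 0, "rx": 0, "ry": 0, "rz": 0}, {"tx": 0.06, "ty": -3.3, "tz": 0, "rx": 0, "ry": 0, "rz": 0}])

```text
time: 11.73
position: [0.4948, -0.1794, 0.019]
tool_rot: [0.999, 0.04, -0.0, -0.0]
ft_force: [0.5, -2.3, 0.5]
grip_width: 0.0119
```

```bash
python3 pos.py
```

```text
t 11.73 tcp slicer x -132.6 y -0.4 z 19.0 mm; nose x 4.4, underside 11.6 yaw 4.59 tilt fwd,side mrad [-0.3 -0.1] F along -2.3 lat -0.3 z 0.5 M [-0.33 -0.06 -0.05] g 0.0119
```

>>> send_rows(deltas=[{"tx": 0, "ty": 0, "tz": 0, "rx": 0, "ry": 0, "rz": 0}, {"tx": 0, "ty": 0, "tz": 0, "rx": 0, "ry": 0, "rz": 0}])

```text
time: 11.9
position: [0.4945, -0.1789, 0.0189]
tool_rot: [0.999, 0.04, -0.001, -0.001]
ft_force: [1.0, 2.6, 2.1]
grip_width: 0.0119
```

```bash
python3 pos.py; python3 wl.py w8; python3 mp.py w8 -90 10;python3 held.py w8 0
```

```text
t 11.9 tcp slicer x -132.0 y -0.1 z 18.9 mm; nose x 5.0, underside 11.5 yaw 4.56 tilt fwd,side mrad [-2.2 -1.2] F along 2.5 lat -1.2 z 2.1 M [ 0.44 -0.02  0.02] g 0.0119
11.9 [ 0.49448889 -0.17889709  0.0189386 ] 0.010045286139149495
13354 pitch,roll slopes [ 0.0052735  -0.00318071] top z at tcp 0.018106116050885503 tcp z 0.018902742481943412 top at nose(+137) 0.018828585787779028
edge side: slope deg 3.019117205473722 side at tcp 0.049467273401074756 at nose 0.0566862877973351 fwd extents [-0.01140457  0.1370847 ]
```

View pics/m_w8.png

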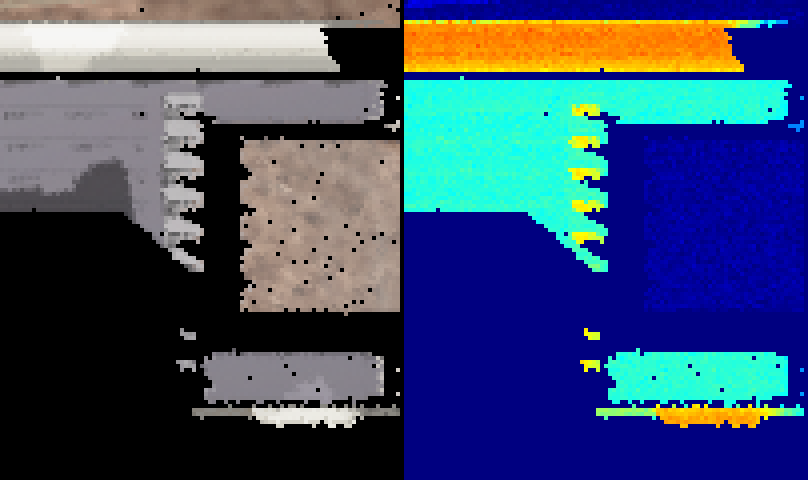

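>>> send_rows(deltas=[{"tx": 0, "ty": -0.3, "tz": 0.05, "rx": 0, "ry": 0, "rz": 0}, {"tx": 0, "ty": -0.7, "tz": 0.05, "rx": 0, "ry": 0, "rz": 0}, {"tx": 0, "ty": -1.1, "tz": 0.05, "rx": 0, "ry": 0, "rz": 0}, {"tx": 0, "ty": -1.5, "tz": 0.05, "rx": 0, "ry": 0, "rz": 0}])

```text
time: 12.28
position: [0.4944, -0.1674, 0.0189]
tool_rot: [0.999, 0.04, 0.001, 0.001]
ft_force: [-1.8, -5.6, 3.6]
grip_width: 0.0118
```

```bash
python3 pos.py
```

```text
t 12.28 tcp slicer x -120.5 y -0.9 z 18.9 mm; nose x 16.5, underside 11.5 yaw 4.61 tilt fwd,side mrad [2.9 1.2] F along -5.4 lat 2.3 z 3.6 M [-0.73  0.45  0.06] g 0.0118
```

>>> send_rows(deltas=[{"tx": 0, "ty": -0.3, "tz": 0, "rx": 0, "ry": 0, "rz": 0}, {"tx": 0, "ty": -0.6, "tz": 0, "rx": 0, "ry": 0, "rz": 0}, {"tx": 0, "ty": -1, "tz": 0, "rx": 0, "ry": 0, "rz": 0}])

```text
time: 12.53
position: [0.4935, -0.1576, 0.0189]
tool_rot: [0.999, 0.04, 0.001, 0.001]
ft_force: [-2.3, -6.8, 4.1]
grip_width: 0.0123
```

```bash
python3 pos.py
```

```text
t 12.53 tcp slicer x -110.7 y -0.8 z 18.9 mm; nose x 26.3, underside 11.5 yaw 4.6 tilt fwd,side mrad [2.9 1.1] F along -6.6 lat 2.9 z 4.1 M [-0.83  0.44 -0.1 ] g 0.0123
```

>>> send_rows(deltas=[{"tx": -0.05, "ty": -0.3, "tz": -0.03, "rx": 0, "ry": 0, "rz": 0}, {"tx": -0.05, "ty": -0.7, "tz": -0.03, "rx": 0, "ry": 0, "rz": 0}, {"tx": -0.05, "ty": -1.1, "tz": -0.03, "rx": 0, "ry": 0, "rz": 0}, {"tx": -0.05, "ty": -1.5, "tz": -0.03, "rx": 0, "ry": 0, "rz": 0}])

```text
time: 12.87
position: [0.4918, -0.1408, 0.0189]
tool_rot: [0.999, 0.04, 0.001, 0.0]
ft_force: [-0.4, -3.1, 3.4]
grip_width: 0.0116
```

```bash
python3 pos.py;  python3 wl.py w9; python3 mp.py w9 -90 30;python3 held.py w9 0
```

```text
t 12.87 tcp slicer x -93.8 y -0.4 z 18.9 mm; nose x 43.2, underside 11.5 yaw 4.57 tilt fwd,side mrad [0.8 1. ] F along -3.1 lat 0.6 z 3.4 M [-0.42  0.02 -0.06] g 0.0116
12.8667 [ 0.49180399 -0.1408022   0.0189203 ] 0.08491698919240762
11350 pitch,roll slopes [ 0.00396369 -0.00296453] top z at tcp 0.018047486926350272 tcp z 0.018875322329682472 top at nose(+137) 0.018590512395440486
edge side: slope deg 0.07282778529952777 side at tcp 0.05392542511511824 at nose 0.054099563710854726 fwd extents [-0.01301688  0.11887252]
```

View pics/w9.png

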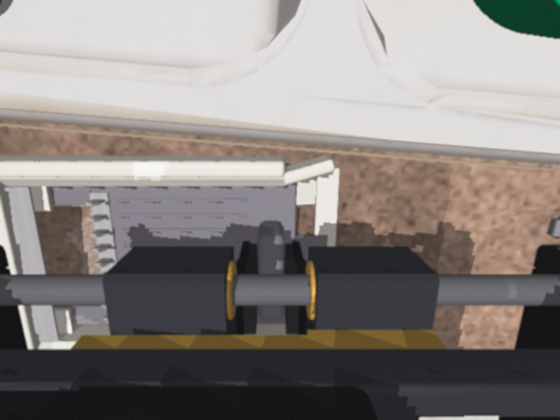

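>>> send_rows(deltas=[{"tx": 0, "ty": -0.3, "tz": 0, "rx": 0, "ry": 0, "rz": 0}, {"tx": 0, "ty": -0.6, "tz": 0, "rx": 0, "ry": 0, "rz": 0}, {"tx": 0, "ty": -0.9, "tz": 0, "rx": 0, "ry": 0, "rz": 0}, {"tx": 0, "ty": -1.2, "tz": 0, "rx": 0, "ry": 0, "rz": 0}])

```text
time: 13.25
position: [0.4904, -0.1285, 0.0189]
tool_rot: [0.999, 0.04, 0.0, 0.0]
ft_force: [-1.0, -2.9, 2.7]
grip_width: 0.012
```

```bash
python3 pos.py
```

```text
t 13.25 tcp slicer x -81.4 y -0.0 z 18.9 mm; nose x 55.6, underside 11.5 yaw 4.58 tilt fwd,side mrad [0.2 0.2] F along -2.8 lat 1.2 z 2.7 M [-0.44 -0.05 -0.04] g 0.012
```

>>> send_rows(deltas=[{"tx": 0, "ty": -0.15, "tz": 0, "rx": 0, "ry": 0, "rz": 0}, {"tx": 0, "ty": -0.25, "tz": 0, "rx": 0, "ry": 0, "rz": 0}])

```text
time: 13.42
position: [0.4901, -0.1259, 0.0188]
tool_rot: [0.999, 0.04, -0.0, -0.0]
ft_force: [-0.6, -3.9, 3.7]
grip_width: 0.0119
```

```bash
python3 pos.py
```

```text
t 13.42 tcp slicer x -78.9 y 0.1 z 18.8 mm; nose x 58.1, underside 11.4 yaw 4.59 tilt fwd,side mrad [-0. -0.] F along -3.9 lat 0.9 z 3.7 M [-0.57 -0.04  0.07] g 0.0119
```

>>> send_rows(deltas=[{"tx": 0, "ty": -0.1, "tz": 0, "rx": 0, "ry": 0, "rz": 0}, {"tx": 0, "ty": -0.1, "tz": 0, "rx": 0, "ry": 0, "rz": 0}])

```text
time: 13.58
position: [0.4901, -0.125, 0.0188]
tool_rot: [0.999, 0.04, -0.0, -0.0]
ft_force: [1.1, -1.6, 2.4]
grip_width: 0.0117
```

```bash
python3 pos.py
```

```text
t 13.58 tcp slicer x -77.9 y 0.1 z 18.8 mm; nose x 59.1, underside 11.4 yaw 4.57 tilt fwd,side mrad [-0.2  0. ] F along -1.7 lat -1.0 z 2.4 M [-0.25 -0.09  0.02] g 0.0117
```

>>> send_rows(deltas=[{"tx": 0, "ty": -0.1, "tz": 0, "rx": 0, "ry": 0, "rz": 0}, {"tx": 0, "ty": -0.1, "tz": 0, "rx": 0, "ry": 0, "rz": 0}])

```text
time: 13.75
position: [0.49, -0.1242, 0.0188]
tool_rot: [0.999, 0.04, 0.0, -0.0]
ft_force: [0.4, -3.3, 3.2]
grip_width: 0.0118
```

```bash
python3 pos.py
```

```text
t 13.75 tcp slicer x -77.1 y 0.0 z 18.8 mm; nose x 59.9, underside 11.4 yaw 4.56 tilt fwd,side mrad [-0.1  0.1] F along -3.3 lat -0.1 z 3.2 M [-0.34 -0.06  0.03] g 0.0118
```

>>> send_rows(deltas=[{"tx": 0, "ty": -0.1, "tz": 0, "rx": 0, "ry": 0, "rz": 0}, {"tx": 0, "ty": -0.1, "tz": 0, "rx": 0, "ry": 0, "rz": 0}])

```text
time: 13.92
position: [0.4901, -0.124, 0.0188]
tool_rot: [0.999, 0.04, 0.0, 0.001]
ft_force: [-1.7, -6.1, 2.8]
grip_width: 0.012
```

```bash
python3 pos.py
```

```text
t 13.92 tcp slicer x -76.9 y 0.0 z 18.8 mm; nose x 60.1, underside 11.4 yaw 4.6 tilt fwd,side mrad [1.1 0.2] F along -5.9 lat 2.1 z 2.8 M [-0.93  0.12 -0.06] g 0.012
```

>>> send_rows(deltas=[{"tx": 0, "ty": -0.1, "tz": 0, "rx": 0, "ry": 0, "rz": 0}, {"tx": 0, "ty": -0.1, "tz": 0, "rx": 0, "ry": 0, "rz": 0}])

```text
time: 14.08
position: [0.4903, -0.124, 0.0189]
tool_rot: [0.999, 0.04, 0.0, 0.001]
ft_force: [-0.9, -9.4, 2.8]
grip_width: 0.0121
```

```bash
python3 pos.py; python3 wl.py w10; python3 mp.py w10 -140 -40;python3 held.py w10 0
```

```text
t 14.08 tcp slicer x -76.9 y -0.2 z 18.9 mm; nose x 60.1, underside 11.5 yaw 4.64 tilt fwd,side mrad [2.5 0.7] F along -9.3 lat 1.7 z 2.8 M [-1.43  0.27 -0.01] g 0.0121
14.0833 [ 0.49026411 -0.12395072  0.01886003] 0.006125239542020473
10173 pitch,roll slopes [ 0.00521246 -0.00731918] top z at tcp 0.0180328030542451 tcp z 0.018859889063512606 top at nose(+137) 0.018746910207242083
edge side: slope deg -0.11757474676159263 side at tcp 0.05428491725257993 at nose 0.05400378414917813 fwd extents [-0.01191986  0.10969027]
```

View pics/w10.png

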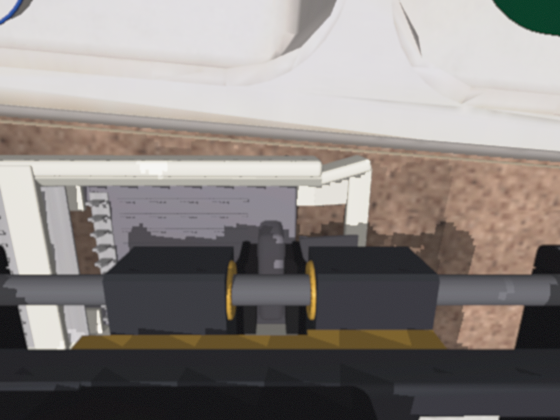

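>>> send_rows(deltas=[{"tx": 0, "ty": 0.15, "tz": -0.02, "rx": 0, "ry": 0, "rz": 0}, {"tx": 0, "ty": 0.15, "tz": -0.02, "rx": 0, "ry": 0, "rz": 0}])

```text
time: 14.3
position: [0.4899, -0.124, 0.0188]
tool_rot: [0.999, 0.04, -0.0, -0.0]
ft_force: [-0.1, -3.7, 1.9]
grip_width: 0.0117
```

>>> send_rows(deltas=[{"tx": 0, "ty": 0, "tz": 0, "rx": 0, "ry": 0, "rz": 0}, {"tx": 0, "ty": 0, "tz": 0, "rx": 0, "ry": 0, "rz": 0}, {"tx": 0, "ty": 0, "tz": 0, "rx": 0, "ry": 0, "rz": 0}], claw=3)

```text
time: 14.55
position: [0.4889, -0.1226, 0.0186]
tool_rot: [0.999, 0.04, -0.001, -0.001]
ft_force: [-0.1, 0.6, -0.2]
grip_width: 0.0244
```

```bash
python3 pos.py
```

```text
t 14.55 tcp slicer x -75.5 y 1.1 z 18.6 mm; nose x 61.5, underside 11.2 yaw 4.58 tilt fwd,side mrad [-1.9 -2.3] F along 0.6 lat 0.0 z -0.2 M [ 0.04  0.01 -0.  ] g 0.0244
```

View pics/m_w10.png

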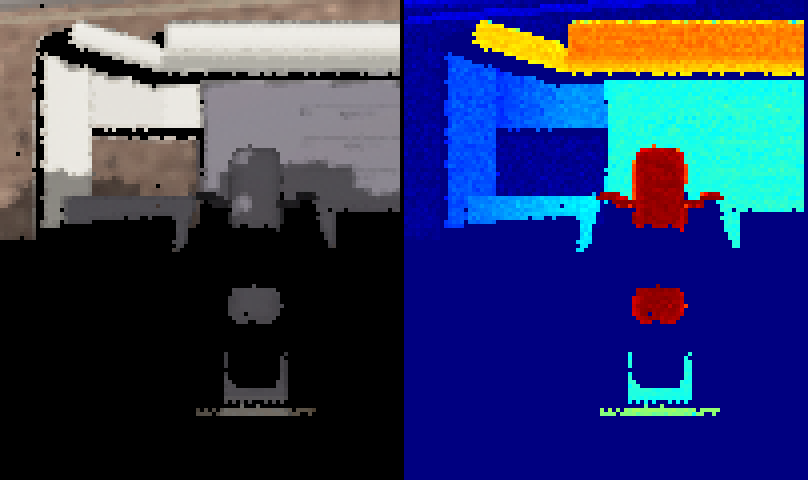

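>>> send_rows(deltas=[{"tx": 0, "ty": 0, "tz": -0.3, "rx": 0, "ry": 0, "rz": 0}, {"tx": 0, "ty": 0, "tz": -2, "rx": 0, "ry": 0, "rz": 0}, {"tx": 0, "ty": 0, "tz": -5, "rx": 0, "ry": 0, "rz": 0}, {"tx": 0, "ty": 0, "tz": -9, "rx": 0, "ry": 0, "rz": 0}, {"tx": 0.5, "ty": 0, "tz": -12, "rx": 0, "ry": 0, "rz": 0}])

```text
time: 14.97
position: [0.4937, -0.1225, 0.1407]
tool_rot: [0.999, 0.04, -0.001, -0.001]
ft_force: [1.1, 0.4, -0.1]
grip_width: 0.0301
```

>>> send_rows(deltas=[{"tx": 2, "ty": -1, "tz": -2, "rx": 0, "ry": 0, "rz": 0}, {"tx": 3, "ty": -2, "tz": -3, "rx": 0, "ry": 0, "rz": 0}, {"tx": 3, "ty": -2, "tz": -3, "rx": 0, "ry": 0, "rz": 0}, {"tx": 3, "ty": -2, "tz": -3, "rx": 0, "ry": 0, "rz": 0}])

```text
time: 15.3
position: [0.523, -0.1003, 0.1693]
tool_rot: [0.999, 0.041, 0.0, 0.0]
ft_force: [-0.4, -0.7, -0.7]
grip_width: 0.0303
```

```bash
python3 pos.py; python3 wl.py w11; python3 mp.py w11 -145 45
```

```text
t 15.3 tcp slicer x -55.9 y -34.7 z 169.3 mm; nose x 81.1, underside 161.9 yaw 4.68 tilt fwd,side mrad [0.2 0.1] F along -0.7 lat 0.4 z -0.7 M [0.04 0.02 0.02] g 0.0303
15.3 [ 0.52301097 -0.10029232  0.16934125] 0.04200541972906759
```

View pics/w11.png

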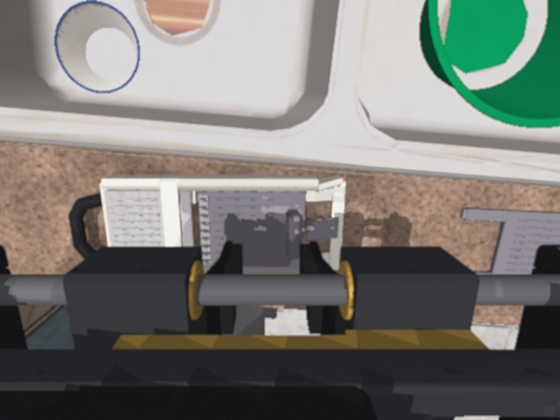

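Run:
```python
from h import *
c=dict(np.load("w11.npz")); P=cloud(c); X=P[c["z_map"]>0]
o0=np.array([.484,-.0473]); ax=np.array([-.0788,.9969]); lat=np.array([-.9969,-.0788])
L=(X[:,:2]-o0)@ax*1000; S=(X[:,:2]-o0)@lat*1000; Z=X[:,2]*1000
print("rail",np.median(Z[(abs(L+20)<40)&(abs(abs(S)-50)<2)&(Z<40)]))
for s in((-9,9),(-40,-30),(30,40),(-26,-14),(14,26)):
  print(s)
  for l in range(-130,18,4):
    k=(S>s[0])&(S<s[1])&(L>=l)&(L<l+4)&(Z<60)
    if k.sum()>4: print(l,np.median(Z[k]).round(1),end=' | ')
  print()
```

```text
rail 33.74599975305364
(-9, 9)
-130 8.8 | -126 9.8 | -122 11.1 | -118 11.9 | -114 12.5 | -110 13.3 | -106 14.0 | -102 14.7 | -98 15.4 | -94 15.3 | -90 17.9 | -86 17.5 | -82 43.2 | -78 43.9 | -74 43.0 | -70 18.0 | -66 17.9 | -62 17.8 | -58 18.2 | -54 17.9 | -50 18.0 | -46 18.0 | -42 18.1 | -38 18.0 | -34 18.3 | -30 18.0 | -26 18.1 | -22 17.8 | -18 18.2 | -14 18.2 | -10 18.0 | -6 18.1 | -2 18.1 | 2 17.9 | 6 19.1 | 10 20.6 | 14 18.8 | 
(-40, -30)
-130 9.1 | -126 8.4 | -122 8.8 | -118 7.9 | -114 8.4 | -110 10.1 | -106 10.9 | -102 11.5 | -98 11.7 | -94 11.9 | -90 18.0 | -86 17.9 | -82 17.8 | -78 17.8 | -74 18.0 | -70 17.8 | -66 18.1 | -62 17.8 | -58 18.1 | -54 17.8 | -50 18.3 | -46 18.0 | -42 18.1 | -38 17.7 | -34 17.6 | -30 17.9 | -26 18.2 | -22 18.1 | -18 18.2 | -14 17.9 | -10 17.8 | -6 18.0 | -2 17.8 | 2 17.9 | 6 18.7 | 10 18.6 | 14 18.4 | 
(30, 40)
-130 8.6 | -126 9.0 | -122 8.5 | -118 7.8 | -114 8.6 | -86 18.0 | -82 17.7 | -78 17.8 | -74 17.9 | -70 17.7 | -66 18.0 | -62 17.9 | -58 18.2 | -54 17.8 | -50 18.0 | -46 17.6 | -42 18.0 | -38 18.1 | -34 18.1 | -30 17.9 | -2 18.1 | 2 18.0 | 6 18.7 | 10 18.9 | 
(-26, -14)
-130 8.9 | -126 8.7 | -122 8.9 | -118 1.0 | -114 0.8 | -110 0.7 | -106 0.6 | -102 0.5 | -98 0.8 | -94 0.8 | -90 17.8 | -86 17.9 | -82 37.8 | -78 39.2 | -74 37.9 | -70 17.9 | -66 17.9 | -62 18.1 | -58 17.9 | -54 17.9 | -50 18.0 | -46 18.2 | -42 17.8 | -38 18.2 | -34 18.1 | -30 17.9 | -26 18.0 | -22 17.9 | -18 18.0 | -14 17.9 | -10 17.8 | -6 18.0 | -2 18.2 | 2 17.8 | 6 19.4 | 10 19.2 | 14 18.2 | 
(14, 26)
-130 8.9 | -126 9.0 | -122 8.8 | -118 0.8 | -114 0.6 | -110 0.7 | -106 0.6 | -102 0.2 | -98 0.9 | -94 1.3 | -82 43.3 | -78 43.7 | -74 43.0 | -70 18.1 | -66 18.0 | -62 17.9 | -58 17.7 | -54 17.9 | -50 18.1 | -46 18.1 | -42 18.1 | -38 17.9 | -34 18.1 | -30 18.0 | -6 18.0 | -2 18.3 | 2 17.8 | 6 19.2 | 10 21.0 | 14 18.9 |
```

View pics/m_w11.png

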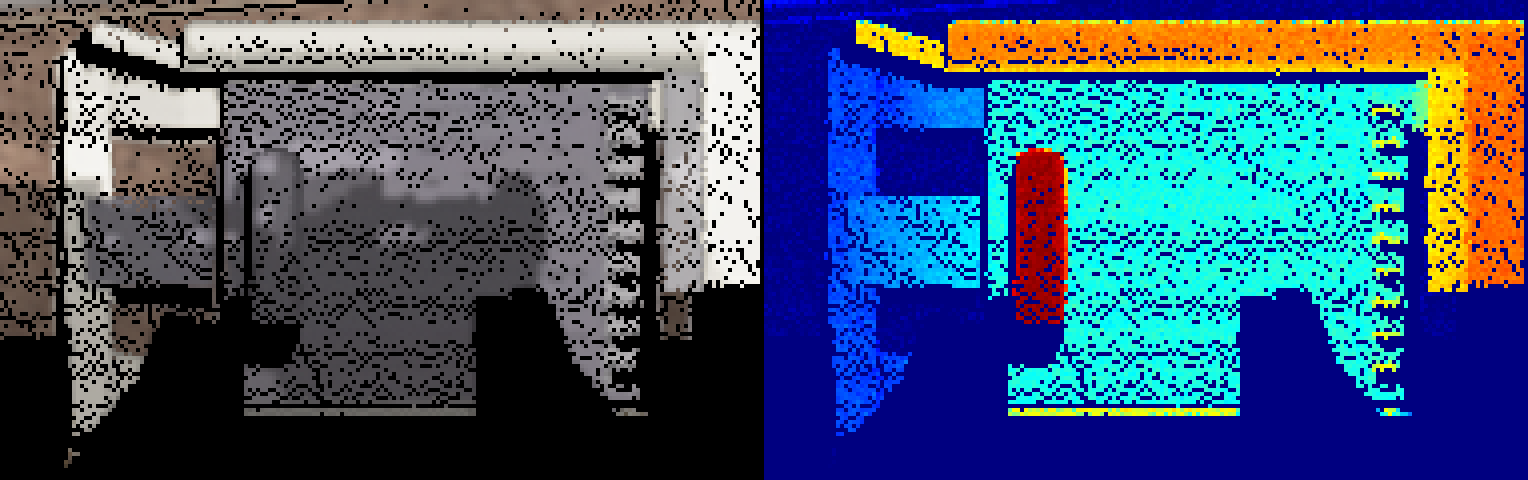

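>>> send_rows(deltas=[{"tx": 0, "ty": 0, "tz": -1, "rx": 0, "ry": 0, "rz": 0}, {"tx": 0, "ty": 0, "tz": -1, "rx": 0, "ry": 0, "rz": 0}, {"tx": 0, "ty": 0, "tz": -1, "rx": 0, "ry": 0, "rz": 0}])

```text
time: 15.6
position: [0.5228, -0.1014, 0.1788]
tool_rot: [0.999, 0.04, -0.0, -0.0]
ft_force: [0.3, 0.2, -0.5]
grip_width: 0.0298
```

Run:
```python
from rig import robot
print(robot.hand_in())
```

```text
the job is handed in; nothing more can be done
None
```

The toothed insert is in the slicer, pushed home against the stops, and released. I handed the job in at about 15.6 s with the gripper clear above it.

I gripped it by the thumb grip and lowered it in the mouth until it touched the ledges. I read the ledges at about 11.3 mm by touch and 11 to 11.5 mm by camera. I then slid it under the keeper bars and blade until it stopped. The readings taken at the ends of moves stayed under about 10 N, the highest being the final push against the stops.

**Last checks after letting go, from the wrist camera's depth picture:**
- **Flat:** the deck reads 18.0 mm, within about 0.4 mm, from tail to teeth. That is the ledge height plus the 6 mm plate. Just under the blade it reads slightly higher because of the teeth.
- **Home:** the insert stopped with its nose at about x 60, and its tail shows at about x -90.
- **Catch:** the tip reads 15.4 mm, which is about 3.5 mm above the ledges and behind the tail, so it has snapped up.

While I was still holding the insert, the fit showed its nose about 0.7 mm high. That was gone after release. I did not touch the toothless insert or the other things, but I took no separate final picture of them.

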